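# Build up the soap stamping mould

## Robot

A 6-joint arm with a two-finger parallel gripper is mounted at the origin on the work surface. World frame = base frame: x ahead of the robot, y to its left, z up, the work surface at z = 0. Lengths are in m, angles in rad, forces in N, time in s.
With the tool pointing down it reaches from about 0.375 to 0.975 m from the base axis. Payload 3.8 kg.
Tool frame: the origin (TCP) lies on the mounting face of the last link; the fingertips stand 173 mm ahead of it and the grasp point (between the pads) lies 155 mm ahead of it (bot.hold_point_z is the distance from the TCP to the grasp point, in m); z points along the fingers, y is the line along which they close (so a half turn about z gives the same grasp; the last joint's range is limited). The gripper opens to 85 mm and grips with 20 to 120 N. Pads are 22 mm wide; open, the fingers measure 114 mm over their backs; the gripper's body (76 mm by 85 mm) begins 54 mm behind the grasp point. The pads swing forward as they close: fully open they stand 13 mm farther back than shut.
Start: joints at [-1.221, 0.264, 1.604, -0, 1.274, -0.037], TCP at [0.255, -0.625, 0.405] pointing down, gripper open.
Joint ranges: [-2.63, 2.63], [-0.94, 2.18], [0.31, 2.57], [-1.31, 4.45], [0, 2.66], [-2.55, 2.55]. Speed limits (rad/s): [2.57, 2.57, 3.14, 3.14, 3.14, 3.14].

## Interface

Orientations are given as a rotation vector (axis times angle).
In Python, from workcell import bot, optics gives the robot as it stands.
- The arm moves only by the shell command python3 -m jog 'ROWS' [OPENING] [FORCE]. ROWS is JSON, a list of rows, each an object of numbers: "dx", "dy", "dz": the shift along the tool's x, y, z in mm; "ax", "ay", "az": the turn, a rotation vector about the tool's x, y, z in degrees. A call has 1 to 20 rows; each row shifts and turns the commanded pose from where the row before left it, along the tool's axes as they then stand; what a row does not reach is not made up. A row lasts 1/12 s, in which the tool goes at most 41.7 mm and 7.16 degrees, less where a joint would pass 70% of its speed; a pose out of reach is approached as far as the arm can. A call with a gripper value outside its range is refused whole. OPENING is the opening, from 0 (shut) to 1 (fully open), set as the call begins (- or left out, the last holds). The fingers move at their own pace and stop on an object; FORCE is the grip in N (left out, the last holds). Time passes only in rows, so rows that do not move let the fingers close. It gives the time, the measured TCP pose, the force, the opening and the grip force at its end, in the units of the state.
- bot.read_state(): the state, without advancing time (a new reading comes with each control period).
- optics.read_camera(name): name is "scene" or "side" or "wrist"; returns a dict with "img" (400x640x3 uint8, red, green, blue), "vertical_fov" (degrees; the focal length in pixels is half the picture's height over the tangent of half this angle, whatever the lens; pixels are square), "cx", "cy" (the principal point, pixels), "R" (3x3) and "t" (3): a world point X has camera coordinates R X + t; the wrist camera has in their place "tool_from_camera" (4x4, takes a point from camera to tool coordinates, whose origin is the TCP and whose axes are the flange's). Camera axes: x right, y down, z forward; pixel columns grow to the right and rows downward; lengths in m; the calibration is good to about 2 mm. The wrist camera is an equidistant fisheye: a pixel r from the principal point sees the ray r / f radians off the axis. A picture is of the moment at which its call begins: read the wrist's pose just before it. There is no depth.
- bot.finish_job(): hands the job in; it is judged then, once.
The state is a dict: "time": time; "q": joint angles; "joint_vel": joint speeds; "joint_torque": joint torques, N m; "tool_pos": TCP position; "tcp_rot": TCP orientation; "wrist_force": force on the tool from outside, world axes, zero at the start; "torque": the same for the moment, N m; "width": opening from 0.0 (shut) to 1.0 (fully open); "grip_force": force on a finger pad.
Only numpy, scipy, OpenCV 4.12 (cv2) and the standard library are available. Lean on these libraries where they do the work, as an engineer would, in place of code of your own. Each camera call takes 0.05 s, during which the arm holds its last target. There are 200 camera calls.

## Task

Make the stamping mould ready on the block, setting each part down without dropping it, in this order: the bottom die flat in the middle of the outline scribed on the steel bed and square to it, the rectangular soap blank centred and square on the die, the open mould frame over both so that it stands flat on the bed, and last the top die, handle up, lowered into the frame until it rests on the soap. Let go of everything and leave the round bar, the uncut loaf and the mallet where they lie.

Things in the scene. Friction and masses are not known exactly. Their poses are not given: they have to be found in the camera images.
- block: Fixed wooden stamping block, 190 (x) x 140 (y) x 30 mm high, with a steel bed plate 150 x 112 x 4 mm on top: the bed's flat face is 34 mm above the origin. Origin: centre of the block's underside, on the bench; z up. A thin dark rectangle, 96 (x) x 68 (y) mm, the frame's footprint, is scribed on the bed, centred above the origin.
- bottom_die: Bottom die: plain flat brass plate with a faint star engraved on its top, 76 (x) x 48 (y) x 12 mm high, about 0.37 kg, no handle. Origin: centre of its underside; z up. Loose on the bench, engraved face up; take it across the 48 mm width. It fits into the frame with 2 mm to spare on every side.
- blank: Rectangular soap blank, pale olive, 70 (x) x 44 (y) x 26 mm high, about 0.085 kg, lying flat. Origin: centre of its underside; z up. Loose; take it across the 44 mm width. It fits into the frame with 4 to 5 mm to spare on every side.
- frame: Mould frame: rectangular aluminium frame open at top and bottom, outside 96 (x) x 68 (y) x 46 mm high, opening 80 x 52 mm, walls 8 mm, the opening's edges bevelled 4 mm at top and bottom as a lead-in; about 0.29 kg. Origin: centre of the opening in the plane of its underside; z up. Loose; grip it from outside across the 68 mm width.
- top_die: Top die: brass plate 76 (x) x 48 (y) x 14 mm high; centred on it an upright wooden bar handle, 50 (x) x 20 (y) mm, 40 mm high (54 mm in all); about 0.46 kg. Origin: centre of the plate's underside; z up. Loose, handle up; grip the handle across its 20 mm. 2 mm clear all round in the frame. Finished, its underside lies on the soap, 38 mm above the bed, 8 mm below the frame's rim.
- round_bar: Bystander: round soap bar, 60 mm across, 28 mm high. Origin: centre of its underside. Loose; leave it alone.
- loaf: Bystander: uncut soap loaf, 56 (x) x 150 (y) x 50 mm high. Origin: centre of its underside. Loose; leave it alone.
- mallet: Bystander: rubber mallet lying on the bench; head 55 (x) x 100 (y) x 55 mm high, wooden handle 20 mm thick running 170 mm from the head towards its -x. Origin: centre of the head's underside. Loose; leave it alone.
Not all that is in view belongs to the job. Of the things that look like the bottom_die, take the one that is farthest to the robot's left at the start.

How it is judged:
On the way, in this order (a step that is already met when the one before it is completed fails the run):
1. the bottom die lies flat in the middle of the outline on the bed, square to it, released (horizontal distance between bottom_die and block below 0.012 m and z of bottom_die in the frame of block between 0.03 and 0.038 m and angle between the x axis of bottom_die and the x axis of block, either way round below 0.16 rad and angle between bottom_die's own z axis and vertical below 0.08 rad and contact force between the fingers and bottom_die below 0.3 N), for 0.2 s.
2. the soap blank lies centred and square on the bottom die, released (horizontal distance between bottom_die and block below 0.012 m and z of bottom_die in the frame of block between 0.03 and 0.038 m and angle between the x axis of bottom_die and the x axis of block, either way round below 0.16 rad and angle between each of bottom_die, blank's own z axis and vertical below 0.08 rad and horizontal distance between blank and bottom_die below 0.009 m and z of blank in the frame of bottom_die between 0.008 and 0.016 m and angle between the x axis of blank and the x axis of bottom_die, either way round below 0.16 rad and contact force between the fingers and blank below 0.3 N), for 0.2 s.
3. the frame stands flat on the bed around the die and the blank, released (horizontal distance between bottom_die and block below 0.012 m and z of bottom_die in the frame of block between 0.03 and 0.038 m and angle between the x axis of bottom_die and the x axis of block, either way round below 0.16 rad and angle between each of bottom_die, blank, frame's own z axis and vertical below 0.08 rad and horizontal distance between blank and bottom_die below 0.009 m and z of blank in the frame of bottom_die between 0.008 and 0.016 m and angle between the x axis of blank and the x axis of bottom_die, either way round below 0.16 rad and horizontal distance between frame and block below 0.015 m and z of frame in the frame of block between 0.03 and 0.038 m and angle between the x axis of frame and the x axis of block, either way round below 0.2 rad and horizontal distance between frame and bottom_die below 0.005 m and contact force between the fingers and frame below 0.3 N), for 0.2 s.
4. the top die rests on the soap inside the frame, released (horizontal distance between bottom_die and block below 0.012 m and z of bottom_die in the frame of block between 0.03 and 0.038 m and angle between the x axis of bottom_die and the x axis of block, either way round below 0.16 rad and angle between each of bottom_die, blank, frame, top_die's own z axis and vertical below 0.08 rad and horizontal distance between blank and bottom_die below 0.009 m and z of blank in the frame of bottom_die between 0.008 and 0.016 m and angle between the x axis of blank and the x axis of bottom_die, either way round below 0.16 rad and horizontal distance between frame and block below 0.015 m and z of frame in the frame of block between 0.03 and 0.038 m and angle between the x axis of frame and the x axis of block, either way round below 0.2 rad and horizontal distance between frame and bottom_die below 0.005 m and horizontal distance between top_die and frame below 0.005 m and z of top_die in the frame of frame between 0.034 and 0.042 m and angle between the x axis of top_die and the x axis of frame, either way round below 0.12 rad and contact force between the fingers and top_die below 0.3 N), for 0.2 s.
At the end, for the whole second after the job is handed in: Die flat on the bed, 12 mm and 9 deg from the outline; blank flat on it, 9 mm and 9 deg; frame flat on the bed, centred 5 mm on the die, 15 mm and 11 deg from the outline; top die level in the frame, 5 mm and 7 deg, its underside 34 to 42 mm above the frame's. All released and at rest (all of step 4 and linear speed of each of bottom_die, blank, frame, top_die below 0.02 m/s and angular speed of each of bottom_die, blank, frame, top_die below 0.2 rad/s and contact force between the fingers and bottom_die below 0.3 N and contact force between the fingers and blank below 0.3 N and contact force between the fingers and frame below 0.3 N); the robot touches nothing.
It fails at once if the round bar is moved more than 25 mm (distance of round_bar from where it was at the start of the episode above 0.025 m).
It fails at once if the loaf is moved more than 25 mm (distance of loaf from where it was at the start of the episode above 0.025 m).
It fails at once if the mallet is moved more than 25 mm (distance of mallet from where it was at the start of the episode above 0.025 m).
It fails at once if a part of the mould is dropped (moves faster than 0.5 m/s while the robot does not hold it) ((linear speed of bottom_die above 0.5 m/s and contact force between each of the fingers, the arm and bottom_die below 0.05 N) or (linear speed of blank above 0.5 m/s and contact force between each of the fingers, the arm and blank below 0.05 N) or (linear speed of frame above 0.5 m/s and contact force between each of the fingers, the arm and frame below 0.05 N) or (linear speed of top_die above 0.5 m/s and contact force between each of the fingers, the arm and top_die below 0.05 N)).
It also fails if it takes over 122 s, if anything falls off the work surface, if the arm or the gripper's body presses on something with over 40 N, if the wrist force passes 120 N, or if a joint passes its speed limit or range.

## Working session

There is one attempt and no reset: what is moved stays moved. The work goes in short steps, Python scripts to look and compute and a shell command to move; the robot and the scene stay as the last step left them, time stands still between calls to the robot, and variables do not carry over. Pictures are saved under pics/ and viewed, at most 14 in all, crops included, and the job is handed in when it is done.

```bash
ls; mkdir -p pics
cat > h.py <<'E'
import numpy as np, cv2
from workcell import bot, optics
from scipy.spatial.transform import Rotation as Ro
def ray(c,u,v,T=None):
    f=200/np.tan(np.radians(c["vertical_fov"])/2)
    x,y=u-c["cx"],v-c["cy"]
    if T is None:
        R=np.array(c["R"]);t=np.array(c["t"]).ravel()
        return -R.T@t, R.T@np.array([x/f,y/f,1.])
    r=np.hypot(x,y)+1e-9;th=r/f
    d=np.array([x/r*np.sin(th),y/r*np.sin(th),np.cos(th)])
    M=T@np.array(c["tool_from_camera"])
    return M[:3,3],M[:3,:3]@d
def tool(s):
    T=np.eye(4);T[:3,:3]=Ro.from_rotvec(s["tcp_rot"]).as_matrix();T[:3,3]=s["tool_pos"];return T
def plane(o,d,z): return o+d*(z-o[2])/d[2]
def snap(name,fn):
    T=tool(bot.read_state()) if name=="wrist" else None
    c=optics.read_camera(name)
    cv2.imwrite("pics/"+fn+".png",c["img"][:,:,::-1]); 
    np.savez("pics/"+fn+".npz",T=np.eye(4) if T is None else T,**c)
    return c,T
def load(fn):
    z=dict(np.load("pics/"+fn+".npz")); T=z.pop("T"); return z,(T if "R" not in z else None)
def proj(c,X):
    f=200/np.tan(np.radians(c["vertical_fov"])/2)
    p=np.array(c["R"])@X+np.array(c["t"]).ravel();return c["cx"]+f*p[0]/p[2],c["cy"]+f*p[1]/p[2]
def tri(*rays):
    A=np.zeros((3,3));b=np.zeros(3);P=[]
    for o,d in rays:
        d=d/np.linalg.norm(d);Q=np.eye(3)-np.outer(d,d);A+=Q;b+=Q@o;P.append((o,Q))
    X=np.linalg.solve(A,b);return X,max(np.linalg.norm(Q@(X-o)) for o,Q in P)
E
python3 - <<'E'
from h import *
for n in ["scene","side","wrist"]:
    c,T=snap(n,n+"0")
    if T is None: print(n,ray(c,320,200),c["vertical_fov"])
    else: print(c["tool_from_camera"],c["vertical_fov"])
print(bot.read_state(),bot.hold_point_z)
E
```

```text
pics
scene (array([1.08311904, 0.1713145 , 0.83932947]), array([-0.53966527, -0.21790336, -0.81321067])) 54.87394354111592
side (array([ 0.41374759, -0.65466373,  0.68863125]), array([ 0.17343911,  0.66798134, -0.72391216])) 57.24042730845749
[[-6.11672844e-04 -9.45034923e-01 -3.26968836e-01  8.43362905e-02]
 [ 9.99999809e-01 -5.49745470e-04 -2.81812972e-04  7.03081931e-04]
 [ 8.65734645e-05 -3.26968946e-01  9.45035079e-01  3.03345364e-02]
 [ 0.00000000e+00  0.00000000e+00  0.00000000e+00  1.00000000e+00]] 65.70646984690485
{'time': 0.15, 'q': array([-1.22090074e+00,  2.64585466e-01,  1.60507960e+00, -3.80684447e-05,
        1.27372593e+00, -3.69096694e-02]), 'joint_vel': array([ 0.00119618, -0.00182555, -0.0045392 , -0.00034589, -0.00177957,
       -0.00075784]), 'joint_torque': array([ 3.01754299e-04, -5.15905201e+01, -3.67959988e+01, -5.55247709e-05,
        8.09951511e-03, -1.12591306e-05]), 'tool_pos': array([ 0.25452402, -0.62487909,  0.40363373]), 'tcp_rot': array([-3.08127950e+00, -6.03488444e-01,  4.96448369e-04]), 'wrist_force': array([-0.36929279,  0.06563887,  0.69149986]), 'torque': array([-0.02751248,  0.02764889, -0.02384882]), 'grip_force': 0.0, 'width': 0.9955558995891398} 0.1547
```

View pics/scene0.png

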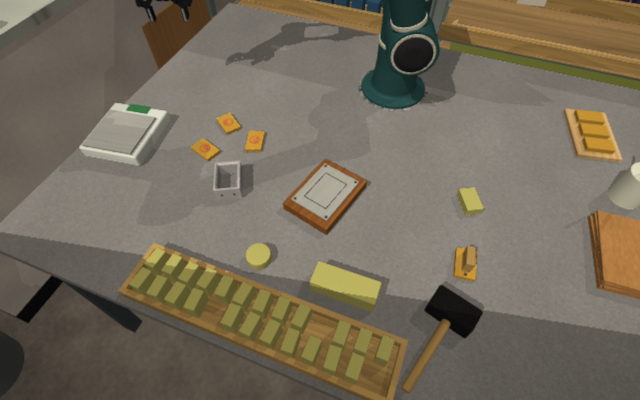

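View pics/side0.png

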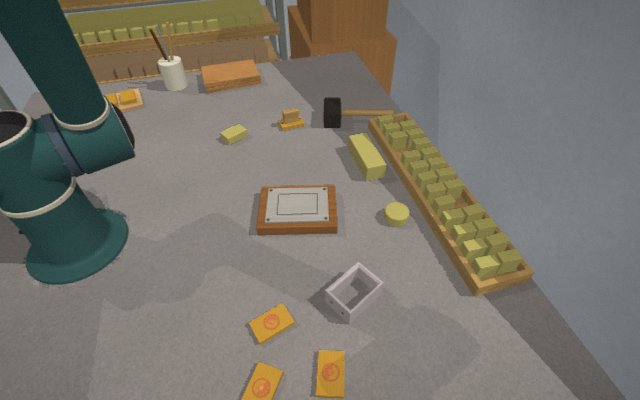

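View pics/wrist0.png

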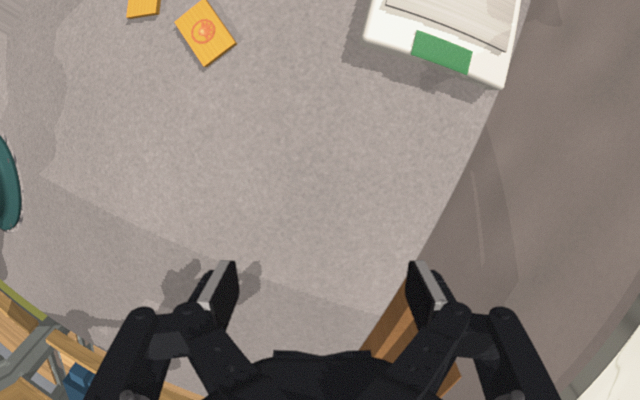

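The scene view shows the three dies at (228,122), (256,141) and (205,149), the frame at (228,178), the bed at (326,191), the blank at (471,201) and the top die at (467,262). The side view shows the same dies at (272,323), (262,385) and (331,373), the frame at (354,292), the bed at (298,204), the blank at (234,134) and the top die at (291,120). The wrist view shows only one die at (204,33).

```bash
cat >> h.py <<'E'
def blob(c,seed,tol=None,lo=None,hi=None):
    hsv=cv2.cvtColor(c["img"],cv2.COLOR_RGB2HSV)
    m=cv2.inRange(hsv,np.array(lo),np.array(hi))
    m=cv2.morphologyEx(m,cv2.MORPH_CLOSE,np.ones((5,5),np.uint8))
    n,l=cv2.connectedComponents(m);k=l[seed[1],seed[0]]
    if k==0: return None
    cs,_=cv2.findContours((l==k).astype(np.uint8),cv2.RETR_EXTERNAL,cv2.CHAIN_APPROX_NONE)
    return max(cs,key=cv2.contourArea)[:,0,:]
def rect(c,T,cn,z):
    """contour cast on plane z -> min area rect centre(mm), (long,short), angle of long axis deg"""
    P=np.array([plane(*ray(c,u,v,T),z)[:2] for u,v in cn])*1000
    b=cv2.boxPoints(cv2.minAreaRect(P.astype(np.float32)));e1,e2=b[1]-b[0],b[2]-b[1]
    if np.linalg.norm(e1)<np.linalg.norm(e2): e1,e2=e2,e1
    return b.mean(0).round(1),np.round([np.linalg.norm(e1),np.linalg.norm(e2)],1),round((np.degrees(np.arctan2(e1[1],e1[0]))+90)%180-90,1)
E
python3 - <<'E'
from h import *
a,_=load("scene0");b,_=load("side0")
for n,p,q in [("die?",(228,122),(262,385)),("dieA",(256,141),(272,323)),("dieB",(205,149),(331,373)),("bed",(326,191),(298,204)),("frame",(228,174),(354,287)),("blank",(471,200),(234,133)),("round",(258,253),(397,212)),("topdie handle",(469,252),(291,112)),("malletheadtop",(456,306),(333,103)),("loaf",(345,280),(365,152))]:
    X,r=tri(ray(a,*p),ray(b,*q));print(n,(X*1000).round(),round(r*1000,1))
    for c,s in((a,p),(b,q)):
        h=cv2.cvtColor(c["img"],cv2.COLOR_RGB2HSV)
        print("   ",h[s[1]+2,s[0]-3],h[s[1]-6,s[0]-6])
lo,hi=(12,170,120),(25,255,255)
for n,c,s in(("sc",a,(256,136)),("si",b,(258,325))):
    k=blob(c,s,None,lo,hi); print(n,None if k is None else (len(k),rect(c,None,k,.012)))
for n,c,s in(("sc",a,(471,200)),("si",b,(234,133))):
    k=blob(c,s,None,(22,90,100),(38,255,255)); print(n,None if k is None else (len(k),rect(c,None,k,.026)))
E
```

```text
die? [ 364. -425.   12.] 1.4
    [ 12 181 200] [ 19 176 198]
    [ 11 160 207] [ 16 177 199]
dieA [ 398. -313.    2.] 3.1
    [ 16 182 200] [ 20 187 203]
    [ 19 184 200] [ 14 171 201]
dieB [ 483. -436.    6.] 1.8
    [ 14 184 184] [ 19 187 187]
    [ 10 169 184] [ 15 174 193]
bed [515. -43.  29.] 2.0
    [ 24  31 174] [ 27  27 170]
    [ 18  22 176] [ 19  25 175]
frame [ 568. -304.   43.] 3.4
    [15 28 90] [ 14  27 123]
    [ 11  15 134] [  9  22 150]
blank [393. 319.  15.] 1.9
    [ 27 125 190] [ 26 125 190]
    [ 25 119 191] [ 15  21 143]
round [ 741. -129.   23.] 2.3
    [ 26 126 190] [ 27 126 188]
    [ 26 117 189] [ 26 119 189]
topdie handle [577. 329.  52.] 4.1
    [ 19 144 108] [ 16  27 140]
    [ 18 125 137] [ 15  25 143]
malletheadtop [716. 324.  61.] 0.6
    [10 33 23] [23 43 24]
    [21 40 45] [20 19 81]
loaf [737.  88.  41.] 1.7
    [ 27 123 188] [ 27 125 188]
    [ 27 117 188] [ 27 119 187]
sc (64, (array([ 403.6, -310.6], dtype=float32), array([79.8, 46.9], dtype=float32), np.float32(17.4)))
si (105, (array([ 399.4, -319.4], dtype=float32), array([73.9, 49.2], dtype=float32), np.float32(17.7)))
sc (80, (array([402.9, 315. ], dtype=float32), array([82.7, 54.9], dtype=float32), np.float32(28.4)))
si (60, (array([394.6, 298. ], dtype=float32), array([81.1, 69.4], dtype=float32), np.float32(29.3)))
```

```bash
cat >> h.py <<'E'
def yaw(T=None):
    T=tool(bot.read_state()) if T is None else T
    return np.degrees(np.arctan2(T[1,0],T[0,0]))
def goto(x,y,z=None,yw=None):
    """mm/deg world TCP goal: first shift (tool axes now), then az"""
    s=bot.read_state();T=tool(s);p=s["tool_pos"]*1000
    d=np.array([x,y,p[2] if z is None else z])-p
    print("shift",(T[:3,:3].T@d).round(1),"az",None if yw is None else round((yaw(T)-yw+90)%180-90,1),"now",p.round(1),round(yaw(T),1),"tilt",np.degrees(np.arccos(-T[2,2])).round(2))
E
python3 -c "
from h import *
goto(402,-315,400)"
```

```text
shift [ 253.5 -231.3    4.1] az None now [ 254.5 -624.9  403.6] 22.2 tilt 0.1
```

```bash
python3 -m jog '[{"dx":25,"dy":-23},{"dx":25,"dy":-23},{"dx":25,"dy":-23},{"dx":25,"dy":-23},{"dx":25,"dy":-23},{"dx":25,"dy":-23},{"dx":25,"dy":-23},{"dx":25,"dy":-23},{"dx":25,"dy":-23},{"dx":25,"dy":-23},{},{},{}]'
python3 - <<'E'
from h import *
snap("wrist","w1");goto(402,-315,400)
E
```

```text
shift [ 253.5 -231.4    4.2] az None now [ 254.5 -624.9  403.8] 22.2 tilt 0.08invalid input
```

View pics/w1.png

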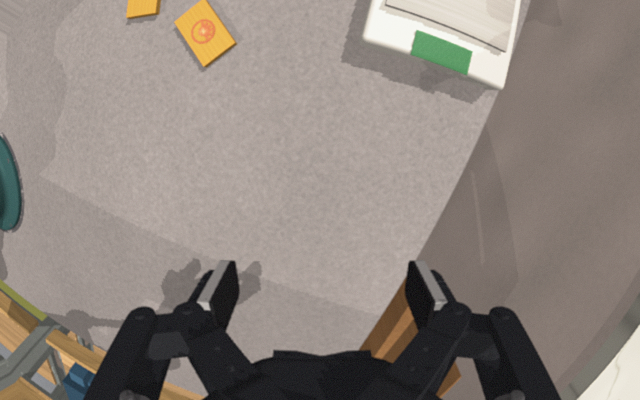

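The arm did not move because the empty rows were refused; the picture is unchanged.

```bash
python3 -m jog '[{"dx":25,"dy":-23},{"dx":25,"dy":-23},{"dx":25,"dy":-23},{"dx":25,"dy":-23},{"dx":25,"dy":-23},{"dx":25,"dy":-23},{"dx":25,"dy":-23},{"dx":25,"dy":-23},{"dx":25,"dy":-23},{"dx":25,"dy":-23},{"dx":0},{"dx":0},{"dx":0}]' 1
python3 - <<'E'
from h import *
snap("wrist","w2");goto(402,-315,400)
E
```

```text
shift [ 253.5 -231.5    4.3] az None now [ 254.6 -625.   404. ] 22.2 tilt 0.06invalid input
```

View pics/w2.png

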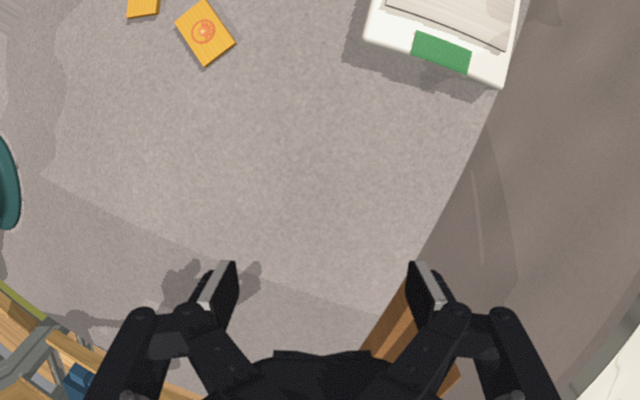

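Still unmoved, so I'll try rows with all six keys before looking again.

```bash
python3 -m jog '[{"dx":1,"dy":-1,"dz":0,"ax":0,"ay":0,"az":0}]'; python3 -m jog --help 2>&1 | head -5
```

```text
time: 0.33
tool_pos: [0.2551, -0.6238, 0.4043]
tcp_rot: [-3.083, -0.604, 0.0]
wrist_force: [-0.1, -1.1, 0.1]
width: 0.999
grip_force: 0.0
invalid input: not JSON, or not a number
```

```bash
python3 -m jog '[{"dx":25,"dy":-23,"dz":0,"ax":0,"ay":0,"az":0},{"dx":25,"dy":-23,"dz":0,"ax":0,"ay":0,"az":0},{"dx":25,"dy":-23,"dz":0,"ax":0,"ay":0,"az":0},{"dx":25,"dy":-23,"dz":0,"ax":0,"ay":0,"az":0},{"dx":25,"dy":-23,"dz":0,"ax":0,"ay":0,"az":0},{"dx":25,"dy":-23,"dz":0,"ax":0,"ay":0,"az":0},{"dx":25,"dy":-23,"dz":0,"ax":0,"ay":0,"az":0},{"dx":25,"dy":-23,"dz":0,"ax":0,"ay":0,"az":0},{"dx":25,"dy":-23,"dz":0,"ax":0,"ay":0,"az":0},{"dx":25,"dy":-23,"dz":0,"ax":0,"ay":0,"az":0},{"dx":0,"dy":0,"dz":0,"ax":0,"ay":0,"az":0},{"dx":0,"dy":0,"dz":0,"ax":0,"ay":0,"az":0},{"dx":0,"dy":0,"dz":0,"ax":0,"ay":0,"az":0}]'
python3 - <<'E'
from h import *
snap("wrist","w3");goto(402,-315,400)
E
```

```text
time: 1.42
tool_pos: [0.4, -0.3166, 0.4049]
tcp_rot: [3.082, 0.605, -0.0]
wrist_force: [0.6, -0.1, 0.4]
width: 0.999
grip_force: 0.0
shift [ 2.9 -1.1  4.8] az None now [ 399.7 -317.1  404.8] 22.1 tilt 0.04
```

View pics/w3.png

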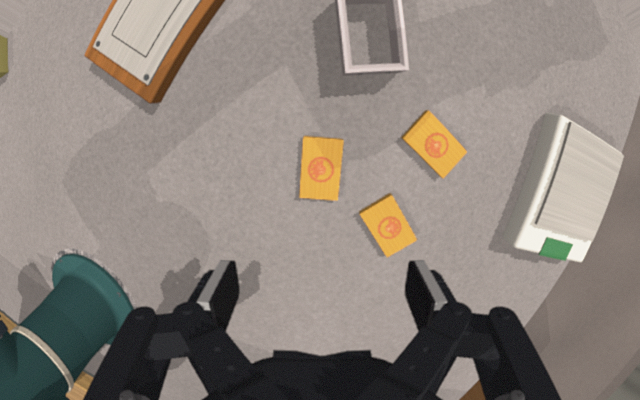

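The die to take is at (321,169), nearly aligned with the tool; the two others are at (388,226) and (435,145), the frame at (372,40) and the block at upper left.

Run:
```python
from h import *
c,T=load("w3");lo,hi=(12,140,120),(28,255,255)
for s in((308,155),(380,215),(425,135)):
    k=blob(c,s,None,(8,110,100),hi);print(rect(c,T,k,.012),"wrist")
k=blob(c,(308,155),None,(8,110,100),hi)
M=k.mean(0);print(M)
r=rect(c,T,k,.012);print(r,len(k))
goto(*r[0],300,r[2])
```

```text
(array([ 399.8, -316.1], dtype=float32), array([77.1, 48.1], dtype=float32), np.float32(17.5)) wrist
(array([ 362.9, -426.5], dtype=float32), array([79. , 48.3], dtype=float32), np.float32(54.6)) wrist
(array([ 483.6, -434.6], dtype=float32), array([77.8, 48.4], dtype=float32), np.float32(71.6)) wrist
[320.5        167.66836735]
(array([ 399.8, -316.1], dtype=float32), array([77.1, 48.1], dtype=float32), np.float32(17.5)) 196
shift [  0.5  -1.  104.8] az 4.6 now [ 399.7 -317.1  404.8] 22.1 tilt 0.04
```

```bash
python3 -m jog '[{"dx":0,"dy":0,"dz":30,"ax":0,"ay":0,"az":4.6},{"dx":0,"dy":0,"dz":40,"ax":0,"ay":0,"az":0},{"dx":0,"dy":0,"dz":35,"ax":0,"ay":0,"az":0},{"dx":0.5,"dy":-1,"dz":0,"ax":0,"ay":0,"az":0},{"dx":0,"dy":0,"dz":0,"ax":0,"ay":0,"az":0},{"dx":0,"dy":0,"dz":0,"ax":0,"ay":0,"az":0}]'
python3 - <<'E'
from h import *
c,T=snap("wrist","w4")
# project prior centre to find seed
hsv=cv2.cvtColor(c["img"],cv2.COLOR_RGB2HSV);m=cv2.inRange(hsv,(8,110,100),(28,255,255))
n,l,st,ce=cv2.connectedComponentsWithStats(cv2.morphologyEx(m,cv2.MORPH_CLOSE,np.ones((5,5),np.uint8)))
R=[]
for i in range(1,n):
    if st[i,4]>1500: 
        cs,_=cv2.findContours((l==i).astype(np.uint8),0,1);k=max(cs,key=cv2.contourArea)[:,0]
        print(ce[i].round(),rect(c,T,k,.012))
        if abs(rect(c,T,k,.012)[0]-[400,-316]).max()<15: R.append((ce[i],k))
# height: triangulate corresponding corners in both wrist views
c0,T0=load("w3");k0=blob(c0,(308,155),None,(8,110,100),(28,255,255));
def corners(k): return cv2.boxPoints(cv2.minAreaRect(k.astype(np.float32)))
A,B=corners(k0),corners(R[0][1])
for a in A:
    ths=[tri(ray(c0,*a,T0),ray(c,*b,T)) for b in B]; X,e=min(ths,key=lambda q:abs(q[0][2]-.012)+q[1]);print((X*1000).round(1),round(e*1000,1))
goto(399.8,-316.1,172,17.5)
E
```

```text
time: 1.97
tool_pos: [0.4004, -0.3167, 0.3012]
tcp_rot: [3.104, 0.477, 0.002]
wrist_force: [0.5, 0.6, 0.1]
width: 0.998
grip_force: 0.0
[88. 71.] (array([485.5, -20.8], dtype=float32), array([151. , 138.4], dtype=float32), np.float32(75.8))
[468. 149.] (array([ 483.6, -434.1], dtype=float32), array([79.2, 48.4], dtype=float32), np.float32(71.6))
[320. 193.] (array([ 400.3, -316. ], dtype=float32), array([76.3, 48.2], dtype=float32), np.float32(17.4))
[410. 251.] (array([ 363.6, -425.7], dtype=float32), array([81. , 48.1], dtype=float32), np.float32(54.8))
[ 355.  -303.2    9.6] 0.2
[ 429.  -281.8    7.8] 0.3
[ 443.5 -327.2   10.4] 0.3
[ 368.5 -352.9    5.3] 0.2
shift [ -1.   -1.5 130.2] az 0.0 now [ 400.9 -316.9  302.3] 17.5 tilt 0.23
```

```bash
python3 -m jog '[{"dx":-1,"dy":-1.5,"dz":30,"ax":0,"ay":0,"az":0},{"dx":0,"dy":0,"dz":30,"ax":0,"ay":0,"az":0},{"dx":0,"dy":0,"dz":30,"ax":0,"ay":0,"az":0},{"dx":0,"dy":0,"dz":20,"ax":0,"ay":0,"az":0},{"dx":0,"dy":0,"dz":0,"ax":0,"ay":0,"az":0},{"dx":0,"dy":0,"dz":0,"ax":0,"ay":0,"az":0},{"dx":0,"dy":0,"dz":0,"ax":0,"ay":0,"az":0}]'
python3 -c "
from h import *
goto(400.1,-316.1,172,17.5)"
```

```text
time: 2.6
tool_pos: [0.4001, -0.3157, 0.1924]
tcp_rot: [3.101, 0.479, 0.005]
wrist_force: [0.0, 0.8, 0.6]
width: 1.001
grip_force: 0.0
shift [-0.2  0.3 20.4] az 0.1 now [ 400.1 -315.7  192.4] 17.6 tilt 0.28
```

```bash
python3 -m jog '[{"dx":0,"dy":0,"dz":10,"ax":0,"ay":0,"az":0},{"dx":0,"dy":0,"dz":10,"ax":0,"ay":0,"az":0},{"dx":0,"dy":0,"dz":0,"ax":0,"ay":0,"az":0},{"dx":0,"dy":0,"dz":0,"ax":0,"ay":0,"az":0}]' && python3 -m jog '[{"dx":0,"dy":0,"dz":0,"ax":0,"ay":0,"az":0},{"dx":0,"dy":0,"dz":0,"ax":0,"ay":0,"az":0},{"dx":0,"dy":0,"dz":0,"ax":0,"ay":0,"az":0},{"dx":0,"dy":0,"dz":0,"ax":0,"ay":0,"az":0},{"dx":0,"dy":0,"dz":0,"ax":0,"ay":0,"az":0},{"dx":0,"dy":0,"dz":0,"ax":0,"ay":0,"az":0},{"dx":0,"dy":0,"dz":0,"ax":0,"ay":0,"az":0},{"dx":0,"dy":0,"dz":0,"ax":0,"ay":0,"az":0},{"dx":0,"dy":0,"dz":0,"ax":0,"ay":0,"az":0},{"dx":0,"dy":0,"dz":0,"ax":0,"ay":0,"az":0}]' 0 60
```

```text
time: 2.93
tool_pos: [0.3984, -0.314, 0.1692]
tcp_rot: [-3.104, -0.48, 0.001]
wrist_force: [-0.3, 0.2, 0.0]
width: 0.999
grip_force: 0.0
time: 3.77
tool_pos: [0.3995, -0.3149, 0.1712]
tcp_rot: [3.103, 0.479, 0.002]
wrist_force: [-0.1, 0.9, 6.4]
width: 0.546
grip_force: 66.7
```

```bash
python3 -m jog '[{"dx":0,"dy":0,"dz":-15,"ax":0,"ay":0,"az":0},{"dx":0,"dy":0,"dz":-30,"ax":0,"ay":0,"az":0},{"dx":0,"dy":0,"dz":-40,"ax":0,"ay":0,"az":0},{"dx":0,"dy":0,"dz":-40,"ax":0,"ay":0,"az":0},{"dx":0,"dy":0,"dz":-35,"ax":0,"ay":0,"az":0},{"dx":24,"dy":-28,"dz":0,"ax":0,"ay":0,"az":0},{"dx":24,"dy":-28,"dz":0,"ax":0,"ay":0,"az":0},{"dx":24,"dy":-28,"dz":0,"ax":0,"ay":0,"az":0},{"dx":24,"dy":-28,"dz":0,"ax":0,"ay":0,"az":0},{"dx":24,"dy":-28,"dz":0,"ax":0,"ay":0,"az":0},{"dx":24,"dy":-28,"dz":0,"ax":0,"ay":0,"az":0},{"dx":24,"dy":-28,"dz":0,"ax":0,"ay":0,"az":0},{"dx":24,"dy":-28,"dz":0,"ax":0,"ay":0,"az":0},{"dx":0,"dy":0,"dz":0,"ax":0,"ay":0,"az":0},{"dx":0,"dy":0,"dz":0,"ax":0,"ay":0,"az":0},{"dx":0,"dy":0,"dz":0,"ax":0,"ay":0,"az":0}]'
python3 - <<'E'
from h import *
snap("wrist","w5")
E
```

```text
time: 5.1
tool_pos: [0.5137, -0.0426, 0.329]
tcp_rot: [3.104, 0.482, -0.003]
wrist_force: [0.3, -0.3, -2.6]
width: 0.541
grip_force: 63.2
```

View pics/w5.png

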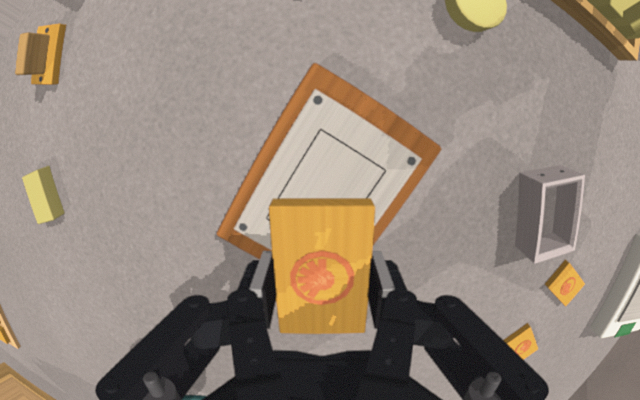

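The wrist view shows the die in the fingers at (322,270) and the block beyond it: outline corners at (320,129) and (385,171), screws at (317,100), (411,160) and (242,227), block corners at (315,64), (440,149) and (218,236).

Run:
```python
from h import *
a,_=load("scene0");b,_=load("side0");w,T=load("w5")
for n,c,s in(("scene",a,(326,191)),("side",b,(298,204))):
    k=blob(c,s,None,(0,0,150),(40,55,255));k=cv2.convexHull(k)[:,0];print(n,rect(c,None,k,.034),cv2.approxPolyDP(k.reshape(-1,1,2),6,True).reshape(-1,2).tolist())
def P(u,v,z): return (plane(*ray(w,u,v,T),z)[:2]*1000).round(1)
A,B=P(320,129,.034),P(385,171,.034);S=[P(*q,.034) for q in((317,100),(411,160),(242,227))]
C=[P(*q,.030) for q in((315,64),(440,149),(218,236))]
ang=lambda d:np.degrees(np.arctan2(d[1],d[0])).round(1)
print("outline",A,B,np.linalg.norm(A-B),ang(B-A));
print("screws",S,"ctr",(S[1]+S[2])/2,np.linalg.norm(S[0]-S[1]),np.linalg.norm(S[0]-S[2]),ang(S[1]-S[0]),ang(S[0]-S[2]))
print("block",C,"ctr",(C[1]+C[2])/2,np.linalg.norm(C[0]-C[1]),np.linalg.norm(C[0]-C[2]),ang(C[1]-C[0]),ang(C[0]-C[2]))
```

```text
scene (array([513.3, -43.4], dtype=float32), array([148.8, 110.1], dtype=float32), np.float32(-14.2)) [[324, 164], [357, 181], [326, 219], [292, 199]]
side (array([516.7, -33.5], dtype=float32), array([149. , 138.7], dtype=float32), np.float32(-14.1)) [[324, 181], [327, 220], [265, 221], [276, 183]]
outline [568.1 -24.4] [550.7 -90.5] 68.35181051003696 -104.7
screws [array([591. , -14.5]), array([ 567.8, -109.7]), array([458.6,  19.2])] ctr [513.2  -45.25] 97.98612146625665 136.6215575961568 -103.7 -14.3
block [array([620.3,  -3.4]), array([ 586.4, -134.1]), array([438.8,  41.7])] ctr [512.6 -46.2] 135.02481253458564 187.01941075727936 -104.5 -14.0
```

Run:
```python
from h import *
w,T=load("w5");a,_=load("scene0")
k=blob(w,(322,220),None,(8,110,100),(28,255,255));z=T[2,3]-.159
q=cv2.approxPolyDP(cv2.convexHull(k.reshape(-1,1,2)),5,True).reshape(-1,2);print(q.tolist())
r=rect(w,T,k,z);print(r,"tool",T[:3,3].round(4),yaw(T).round(1))
print("rel tool",(T[:2,:2].T@(r[0]/1000-T[:2,3])*1000).round(1))
# outline height: scene bed corner heights via screw (317,100)
X=np.array([.591,-.0145,.034]);print(proj(a,X))
goto(513,-45.2,329,-14.2)
```

```text
[[314, 63], [440, 148], [363, 332], [280, 332], [217, 234]]
(array([539.3, -31.4], dtype=float32), array([136.9,  87.2], dtype=float32), np.float32(1.9)) tool [ 0.5137 -0.0426  0.329 ] 17.6
rel tool [27.8 -2.9]
(np.float64(324.9311963083309), np.float64(216.41048645124943))
shift [-1.2  1.8  0.1] az 31.8 now [513.6 -43.2 329.1] 17.6 tilt 0.09
```

Run:
```python
from h import *
w,T=load("w5")
for d in(.155,.159,.163):
    Q=np.array([plane(*ray(w,u,v,T),T[2,3]-d)-T[:3,3] for u,v in((272,207),(374,207),(366,332),(280,332))])@T[:3,:3]*1000
    print(d,Q[:,:2].round(1).tolist(),Q[:,:2].mean(0).round(1))
```

```text
0.155 [[38.6, -20.8], [38.6, 23.3], [-33.8, 24.6], [-33.7, -21.9]] [2.4 1.3]
0.159 [[37.2, -21.5], [37.1, 24.0], [-37.6, 25.4], [-37.5, -22.6]] [-0.2  1.3]
0.163 [[35.7, -22.2], [35.7, 24.8], [-41.4, 26.2], [-41.3, -23.4]] [-2.8  1.4]
```

```bash
python3 -m jog '[{"dx":-1,"dy":1.5,"dz":0,"ax":0,"ay":0,"az":6.4},{"dx":0,"dy":0,"dz":0,"ax":0,"ay":0,"az":6.4},{"dx":0,"dy":0,"dz":0,"ax":0,"ay":0,"az":6.4},{"dx":0,"dy":0,"dz":0,"ax":0,"ay":0,"az":6.4},{"dx":0,"dy":0,"dz":20,"ax":0,"ay":0,"az":6.2},{"dx":0,"dy":0,"dz":25,"ax":0,"ay":0,"az":0},{"dx":0,"dy":0,"dz":25,"ax":0,"ay":0,"az":0},{"dx":0,"dy":0,"dz":20,"ax":0,"ay":0,"az":0},{"dx":0,"dy":0,"dz":15,"ax":0,"ay":0,"az":0},{"dx":0,"dy":0,"dz":0,"ax":0,"ay":0,"az":0},{"dx":0,"dy":0,"dz":0,"ax":0,"ay":0,"az":0},{"dx":0,"dy":0,"dz":0,"ax":0,"ay":0,"az":0},{"dx":0,"dy":0,"dz":0,"ax":0,"ay":0,"az":0}]'
python3 -c "
from h import *
goto(513,-45.2,205,-14.2);print(bot.read_state()['q'])"
```

```text
time: 6.23
tool_pos: [0.5145, -0.0452, 0.2263]
tcp_rot: [3.117, -0.391, 0.005]
wrist_force: [0.5, 0.7, -2.8]
width: 0.541
grip_force: 63.2
shift [-1.5  0.4 21.3] az -0.1 now [514.5 -45.2 226.3] -14.3 tilt 0.17
[-1.35800050e-01  1.49551973e-01  2.10202477e+00 -7.67665646e-05
  8.86990210e-01  1.68445473e+00]
```

```bash
python3 -m jog '[{"dx":-1.5,"dy":0,"dz":8,"ax":0,"ay":0,"az":0},{"dx":0,"dy":0,"dz":8,"ax":0,"ay":0,"az":0},{"dx":0,"dy":0,"dz":0,"ax":0,"ay":0,"az":0},{"dx":0,"dy":0,"dz":0,"ax":0,"ay":0,"az":0}]';python3 -m jog '[{"dx":0,"dy":0,"dz":1,"ax":0,"ay":0,"az":0},{"dx":0,"dy":0,"dz":1,"ax":0,"ay":0,"az":0},{"dx":0,"dy":0,"dz":0,"ax":0,"ay":0,"az":0},{"dx":0,"dy":0,"dz":0,"ax":0,"ay":0,"az":0}]'
```

```text
time: 6.57
tool_pos: [0.5116, -0.044, 0.2078]
tcp_rot: [-3.117, 0.389, 0.003]
wrist_force: [-0.5, 0.2, -3.1]
width: 0.542
grip_force: 63.2
time: 6.9
tool_pos: [0.5123, -0.0441, 0.2068]
tcp_rot: [-3.117, 0.389, -0.0]
wrist_force: [-0.1, 0.6, -2.5]
width: 0.543
grip_force: 63.2
```

```bash
python3 -m jog '[{"dx":0,"dy":0,"dz":1,"ax":0,"ay":0,"az":0},{"dx":0,"dy":0,"dz":0,"ax":0,"ay":0,"az":0},{"dx":0,"dy":0,"dz":0,"ax":0,"ay":0,"az":0}]'; python3 -m jog '[{"dx":0,"dy":0,"dz":1,"ax":0,"ay":0,"az":0},{"dx":0,"dy":0,"dz":0,"ax":0,"ay":0,"az":0},{"dx":0,"dy":0,"dz":0,"ax":0,"ay":0,"az":0}]'
```

```text
time: 7.15
tool_pos: [0.5122, -0.0442, 0.2057]
tcp_rot: [-3.117, 0.389, 0.0]
wrist_force: [-1.5, 0.7, -2.7]
width: 0.548
grip_force: 63.2
time: 7.4
tool_pos: [0.5124, -0.0442, 0.2052]
tcp_rot: [-3.117, 0.389, -0.0]
wrist_force: [-2.7, 0.2, 2.5]
width: 0.543
grip_force: 66.1
```

```bash
python3 -m jog '[{"dx":0,"dy":0,"dz":0,"ax":0,"ay":0,"az":0},{"dx":0,"dy":0,"dz":0,"ax":0,"ay":0,"az":0},{"dx":0,"dy":0,"dz":0,"ax":0,"ay":0,"az":0},{"dx":0,"dy":0,"dz":0,"ax":0,"ay":0,"az":0},{"dx":0,"dy":0,"dz":0,"ax":0,"ay":0,"az":0},{"dx":0,"dy":0,"dz":0,"ax":0,"ay":0,"az":0}]' 1;python3 -m jog '[{"dx":0,"dy":0,"dz":-15,"ax":0,"ay":0,"az":0},{"dx":0,"dy":0,"dz":-30,"ax":0,"ay":0,"az":0},{"dx":0,"dy":0,"dz":-40,"ax":0,"ay":0,"az":0},{"dx":0,"dy":0,"dz":-40,"ax":0,"ay":0,"az":0},{"dx":0,"dy":0,"dz":0,"ax":0,"ay":0,"az":0},{"dx":0,"dy":0,"dz":0,"ax":0,"ay":0,"az":0},{"dx":0,"dy":0,"dz":0,"ax":0,"ay":0,"az":0}]'
python3 - <<'E'
from h import *
w,T=snap("wrist","w6")
r=(T[:3,3]*1000).round(1);print(r,yaw(T).round(1))
goto(395,310,329,0)
E
```

```text
time: 7.9
tool_pos: [0.5123, -0.0442, 0.2047]
tcp_rot: [-3.117, 0.389, -0.0]
wrist_force: [0.1, -0.6, -0.3]
width: 1.001
grip_force: 0.0
time: 8.48
tool_pos: [0.5121, -0.0441, 0.3297]
tcp_rot: [3.117, -0.389, 0.001]
wrist_force: [-0.5, 0.4, -0.3]
width: 1.001
grip_force: 0.0
[512.1 -44.1 329.7] -14.2
shift [-2.001e+02 -3.145e+02 -1.000e-01] az -14.2 now [511.6 -44.1 328.5] -14.2 tilt 0.11
```

View pics/w6.png

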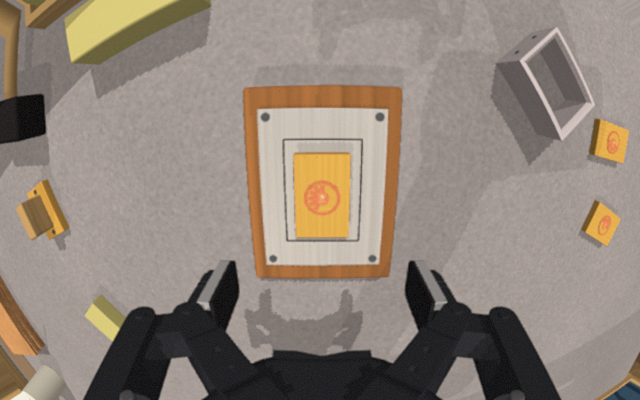

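The die sits square inside the outline (corners about (284,139), (361,241)), with the die at (294–350, 152–239), slightly towards −x. I'll quantify that.

Run:
```python
from h import *
w,T=load("w6")
P=lambda u,v,z:((plane(*ray(w,u,v,T),z)-T[:3,3])@T[:3,:3]*1000)[:2]
o=np.array([P(*q,.034) for q in((284,139),(361,139),(360,241),(286,241))]);print("outline",o.round(1).tolist(),o.mean(0))
k=blob(w,(322,165),None,(8,110,100),(28,255,255))
k=k[(k[:,0]>280)&(k[:,0]<365)]
print(k.min(0),k.max(0)); r=rect(w,T,k,.046);print(r,"tool",T[:2,:2].T@(r[0]-T[:2,3]*1000))
# blank from w5
w5,T5=load("w5");k=blob(w5,(40,190),None,(22,90,100),(38,255,255));print(rect(w5,T5,k,.026))
```

```text
outline [[49.7, -31.9], [49.7, 34.5], [-47.5, 37.3], [-47.5, -33.7]] [1.09257016 1.5577478 ]
[294 153] [350 237]
(array([513.1, -44.9], dtype=float32), array([76.7, 47.5], dtype=float32), np.float32(-14.3)) tool [1.20095434 0.48598916]
(array([401. , 302.3], dtype=float32), array([71.5, 68.8], dtype=float32), np.float32(-62.0))
```

```bash
python3 -m jog '[{"dx":0,"dy":0,"dz":0,"ax":0,"ay":0,"az":-7},{"dx":0,"dy":0,"dz":0,"ax":0,"ay":0,"az":-7},{"dx":0,"dy":0,"dz":0,"ax":0,"ay":0,"az":-7},{"dx":0,"dy":0,"dz":0,"ax":0,"ay":0,"az":-7},{"dx":0,"dy":0,"dz":0,"ax":0,"ay":0,"az":-7},{"dx":0,"dy":0,"dz":0,"ax":0,"ay":0,"az":-7},{"dx":6.3,"dy":-36.7,"dz":0,"ax":0,"ay":0,"az":0},{"dx":6.3,"dy":-36.7,"dz":0,"ax":0,"ay":0,"az":0},{"dx":6.3,"dy":-36.7,"dz":0,"ax":0,"ay":0,"az":0},{"dx":6.3,"dy":-36.7,"dz":0,"ax":0,"ay":0,"az":0},{"dx":6.3,"dy":-36.7,"dz":0,"ax":0,"ay":0,"az":0},{"dx":6.3,"dy":-36.7,"dz":0,"ax":0,"ay":0,"az":0},{"dx":6.3,"dy":-36.7,"dz":0,"ax":0,"ay":0,"az":0},{"dx":6.3,"dy":-36.7,"dz":0,"ax":0,"ay":0,"az":0},{"dx":6.3,"dy":-36.7,"dz":0,"ax":0,"ay":0,"az":0},{"dx":6.3,"dy":-36.7,"dz":0,"ax":0,"ay":0,"az":0},{"dx":0,"dy":0,"dz":0,"ax":0,"ay":0,"az":0},{"dx":0,"dy":0,"dz":0,"ax":0,"ay":0,"az":0},{"dx":0,"dy":0,"dz":0,"ax":0,"ay":0,"az":0}]'
cat >> h.py <<'E'
def blobs(c,T,lo,hi,z,amin=600):
    m=cv2.inRange(cv2.cvtColor(c["img"],cv2.COLOR_RGB2HSV),np.array(lo),np.array(hi));m=cv2.morphologyEx(m,cv2.MORPH_OPEN,np.ones((3,3),np.uint8))
    for k in cv2.findContours(m,0,1)[0]:
        if cv2.contourArea(k)>amin: k=k[:,0];print(k.mean(0).round(),cv2.contourArea(k),rect(c,T,k,z))
E
python3 - <<'E'
from h import *
w,T=snap("wrist","w7")
print((T[:3,3]*1000).round(1),yaw(T).round(1))
blobs(w,T,(20,90,90),(38,255,255),.026)
blobs(w,T,(20,90,165),(38,255,255),.026)
E
```

```text
time: 10.12
tool_pos: [0.3963, 0.3096, 0.3278]
tcp_rot: [3.048, 0.755, -0.005]
wrist_force: [-0.2, 0.1, 0.3]
width: 1.004
grip_force: 0.0
[396.3 309.6 327.8] 27.8
[314. 186.] 3393.5 (array([395.7, 316.4], dtype=float32), array([71.1, 43.1], dtype=float32), np.float32(27.9))
[611.  34.] 4237.0 (array([736.4,  78.5], dtype=float32), array([191.4, 116.9], dtype=float32), np.float32(-42.9))
[314. 187.] 3215.5 (array([394.4, 315.6], dtype=float32), array([68.3, 42.8], dtype=float32), np.float32(28.2))
[623.  27.] 1937.5 (array([772.6,  92.2], dtype=float32), array([120.9, 111. ], dtype=float32), np.float32(-68.5))
```

View pics/w7.png

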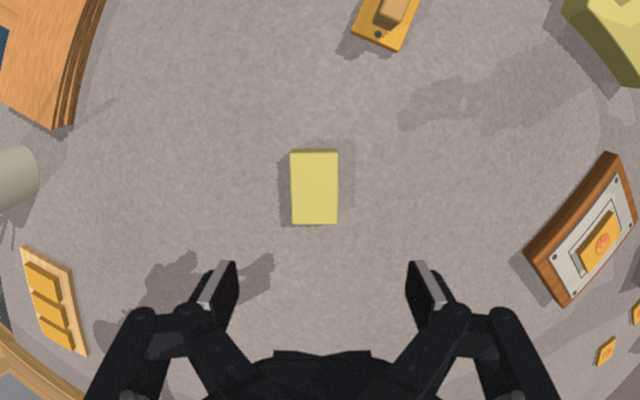

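The blank is at (314,187), aligned with the tool, its measured 71 x 43 mm agreeing with the text at 26 mm height.

```bash
python3 -m jog '[{"dx":1,"dy":-6,"dz":30,"ax":0,"ay":0,"az":0},{"dx":0,"dy":0,"dz":30,"ax":0,"ay":0,"az":0},{"dx":0,"dy":0,"dz":20,"ax":0,"ay":0,"az":0},{"dx":0,"dy":0,"dz":0,"ax":0,"ay":0,"az":0},{"dx":0,"dy":0,"dz":0,"ax":0,"ay":0,"az":0},{"dx":0,"dy":0,"dz":0,"ax":0,"ay":0,"az":0}]'
python3 - <<'E'
from h import *
w,T=snap("wrist","w8")
blobs(w,T,(20,90,165),(38,255,255),.026)
def top(n):
    c,T=load(n);m=cv2.inRange(cv2.cvtColor(c["img"],cv2.COLOR_RGB2HSV),(20,90,165),(38,255,255));m[:,500:]=0
    k=max(cv2.findContours(m,0,1)[0],key=cv2.contourArea);b=cv2.boxPoints(cv2.minAreaRect(k));return c,T,b[np.argsort(b[:,1])]
a,b=top("w7"),top("w8")
srt=lambda q:sorted(map(tuple,q[2][:2]))+sorted(map(tuple,q[2][2:]))
for p,q in zip(srt(a),srt(b)):
    X,e=tri(ray(a[0],*p,a[1]),ray(b[0],*q,b[1]));print((X*1000).round(1),round(e*1000,1))
goto(394.3,315.5,176,28)
E
```

```text
time: 10.67
tool_pos: [0.396, 0.3152, 0.2506]
tcp_rot: [-3.05, -0.751, -0.002]
wrist_force: [0.9, 0.6, -0.1]
width: 1.001
grip_force: 0.0
[319. 224.] 5519.0 (array([394.2, 315.5], dtype=float32), array([69. , 42.9], dtype=float32), np.float32(28.3))
[416.2 350.4  32. ] 0.2
[433.9 312.4  20.8] 0.2
[353.3 319.9  27.5] 0.0
[375.2 279.3  27.2] 1.5
shift [-2.  -0.8 75.3] az -0.3 now [396.3 315.6 251.3] 27.7 tilt 0.15
```

Height averages 27 mm, as expected.

```bash
python3 -m jog '[{"dx":-1.5,"dy":-0.5,"dz":30,"ax":0,"ay":0,"az":-0.3},{"dx":0,"dy":0,"dz":25,"ax":0,"ay":0,"az":0},{"dx":0,"dy":0,"dz":12,"ax":0,"ay":0,"az":0},{"dx":0,"dy":0,"dz":7,"ax":0,"ay":0,"az":0},{"dx":0,"dy":0,"dz":0,"ax":0,"ay":0,"az":0},{"dx":0,"dy":0,"dz":0,"ax":0,"ay":0,"az":0}]' && python3 -m jog '[{"dx":0,"dy":0,"dz":0,"ax":0,"ay":0,"az":0},{"dx":0,"dy":0,"dz":0,"ax":0,"ay":0,"az":0},{"dx":0,"dy":0,"dz":0,"ax":0,"ay":0,"az":0},{"dx":0,"dy":0,"dz":0,"ax":0,"ay":0,"az":0},{"dx":0,"dy":0,"dz":0,"ax":0,"ay":0,"az":0},{"dx":0,"dy":0,"dz":0,"ax":0,"ay":0,"az":0},{"dx":0,"dy":0,"dz":0,"ax":0,"ay":0,"az":0},{"dx":0,"dy":0,"dz":0,"ax":0,"ay":0,"az":0},{"dx":0,"dy":0,"dz":0,"ax":0,"ay":0,"az":0},{"dx":0,"dy":0,"dz":0,"ax":0,"ay":0,"az":0}]' 0 30; python3 -c "
from h import *
goto(394.3,315.5,176,28)"
```

```text
time: 11.22
tool_pos: [0.3941, 0.3158, 0.1766]
tcp_rot: [-3.047, -0.761, -0.002]
wrist_force: [-0.6, 0.4, 0.6]
width: 1.002
grip_force: 0.0
time: 12.05
tool_pos: [0.3941, 0.3159, 0.1768]
tcp_rot: [-3.047, -0.762, -0.003]
wrist_force: [-1.1, -1.0, 6.5]
width: 0.507
grip_force: 32.1
shift [-0.   0.5  0.8] az 0.1 now [394.1 315.9 176.8] 28.1 tilt 0.11
```

```bash
python3 -m jog '[{"dx":0,"dy":0,"dz":-15,"ax":0,"ay":0,"az":0},{"dx":0,"dy":0,"dz":-30,"ax":0,"ay":0,"az":0},{"dx":0,"dy":0,"dz":-40,"ax":0,"ay":0,"az":0},{"dx":0,"dy":0,"dz":-30,"ax":0,"ay":0,"az":0},{"dx":-6.5,"dy":37.3,"dz":0,"ax":0,"ay":0,"az":0},{"dx":-6.5,"dy":37.3,"dz":0,"ax":0,"ay":0,"az":0},{"dx":-6.5,"dy":37.3,"dz":0,"ax":0,"ay":0,"az":0},{"dx":-6.5,"dy":37.3,"dz":0,"ax":0,"ay":0,"az":0},{"dx":-6.5,"dy":37.3,"dz":0,"ax":0,"ay":0,"az":0},{"dx":-6.5,"dy":37.3,"dz":0,"ax":0,"ay":0,"az":0},{"dx":-6.5,"dy":37.3,"dz":0,"ax":0,"ay":0,"az":0},{"dx":-6.5,"dy":37.3,"dz":0,"ax":0,"ay":0,"az":0},{"dx":-6.5,"dy":37.3,"dz":0,"ax":0,"ay":0,"az":0},{"dx":-6.5,"dy":37.3,"dz":0,"ax":0,"ay":0,"az":0}]' && python3 -m jog '[{"dx":0,"dy":0,"dz":0,"ax":0,"ay":0,"az":7},{"dx":0,"dy":0,"dz":0,"ax":0,"ay":0,"az":7},{"dx":0,"dy":0,"dz":0,"ax":0,"ay":0,"az":7},{"dx":0,"dy":0,"dz":0,"ax":0,"ay":0,"az":7},{"dx":0,"dy":0,"dz":0,"ax":0,"ay":0,"az":7},{"dx":0,"dy":0,"dz":0,"ax":0,"ay":0,"az":7},{"dx":0,"dy":0,"dz":0,"ax":0,"ay":0,"az":0.3},{"dx":0,"dy":0,"dz":0,"ax":0,"ay":0,"az":0},{"dx":0,"dy":0,"dz":0,"ax":0,"ay":0,"az":0},{"dx":0,"dy":0,"dz":0,"ax":0,"ay":0,"az":0}]'
python3 - <<'E'
from h import *
w,T=snap("wrist","w9")
goto(512.3,-44.2,222,-14.2)
m=cv2.inRange(cv2.cvtColor(w["img"],cv2.COLOR_RGB2HSV),(20,90,165),(38,255,255));m[:,:200]=0;m[:,440:]=0;m[:150]=0
k=max(cv2.findContours(m,0,1)[0],key=cv2.contourArea)[:,0]
Q=cv2.approxPolyDP(k.reshape(-1,1,2),6,True).reshape(-1,2);print(Q.tolist())
print([((plane(*ray(w,u,v,T),T[2,3]-.151)-T[:3,3])@T[:3,:3]*1000)[:2].round(1).tolist() for u,v in Q])
E
```

```text
time: 13.22
tool_pos: [0.5115, -0.0461, 0.2904]
tcp_rot: [-3.048, -0.761, 0.001]
wrist_force: [0.4, 0.6, -0.3]
width: 0.509
grip_force: 31.3
time: 14.05
tool_pos: [0.5116, -0.0442, 0.2906]
tcp_rot: [-3.118, 0.386, 0.0]
wrist_force: [-1.0, -0.5, -0.8]
width: 0.505
grip_force: 31.4
shift [ 0.7 -0.2 68.6] az 0.1 now [511.6 -44.2 290.6] -14.1 tilt 0.01
[[273, 220], [283, 337], [359, 337], [371, 221]]
[[34.5, -20.1], [-33.2, -20.0], [-33.2, 20.3], [34.1, 21.6]]
```

```bash
python3 -m jog '[{"dx":0.5,"dy":0,"dz":20,"ax":0,"ay":0,"az":0},{"dx":0,"dy":0,"dz":20,"ax":0,"ay":0,"az":0},{"dx":0,"dy":0,"dz":15,"ax":0,"ay":0,"az":0},{"dx":0,"dy":0,"dz":9,"ax":0,"ay":0,"az":0},{"dx":0,"dy":0,"dz":0,"ax":0,"ay":0,"az":0},{"dx":0,"dy":0,"dz":0,"ax":0,"ay":0,"az":0},{"dx":0,"dy":0,"dz":0,"ax":0,"ay":0,"az":0}]';python3 -m jog '[{"dx":0,"dy":0,"dz":1,"ax":0,"ay":0,"az":0},{"dx":0,"dy":0,"dz":1,"ax":0,"ay":0,"az":0},{"dx":0,"dy":0,"dz":0,"ax":0,"ay":0,"az":0},{"dx":0,"dy":0,"dz":0,"ax":0,"ay":0,"az":0}]'
python3 -m jog '[{"dx":0,"dy":0,"dz":1,"ax":0,"ay":0,"az":0},{"dx":0,"dy":0,"dz":0,"ax":0,"ay":0,"az":0},{"dx":0,"dy":0,"dz":0,"ax":0,"ay":0,"az":0}]'
```

```text
time: 14.68
tool_pos: [0.5128, -0.0444, 0.2276]
tcp_rot: [3.117, -0.389, 0.002]
wrist_force: [0.1, -1.3, -1.1]
width: 0.508
grip_force: 31.3
time: 15.02
tool_pos: [0.5123, -0.0444, 0.2251]
tcp_rot: [-3.117, 0.389, -0.001]
wrist_force: [-0.2, 0.0, -0.2]
width: 0.512
grip_force: 31.3
time: 15.27
tool_pos: [0.5121, -0.0444, 0.2236]
tcp_rot: [3.117, -0.389, -0.0]
wrist_force: [-0.3, 0.2, -0.5]
width: 0.507
grip_force: 31.3
```

```bash
python3 -m jog '[{"dx":0,"dy":0,"dz":0.7,"ax":0,"ay":0,"az":0},{"dx":0,"dy":0,"dz":0,"ax":0,"ay":0,"az":0},{"dx":0,"dy":0,"dz":0,"ax":0,"ay":0,"az":0}]';python3 -m jog '[{"dx":0,"dy":0,"dz":0.7,"ax":0,"ay":0,"az":0},{"dx":0,"dy":0,"dz":0,"ax":0,"ay":0,"az":0},{"dx":0,"dy":0,"dz":0,"ax":0,"ay":0,"az":0}]'
```

```text
time: 15.52
tool_pos: [0.5121, -0.0444, 0.2229]
tcp_rot: [3.117, -0.389, -0.0]
wrist_force: [-0.0, -0.5, -1.1]
width: 0.505
grip_force: 31.3
time: 15.77
tool_pos: [0.5122, -0.0444, 0.2228]
tcp_rot: [3.117, -0.389, 0.0]
wrist_force: [-1.0, 1.2, 4.8]
width: 0.506
grip_force: 32.0
```

```bash
python3 -m jog '[{"dx":0,"dy":0,"dz":0,"ax":0,"ay":0,"az":0},{"dx":0,"dy":0,"dz":0,"ax":0,"ay":0,"az":0},{"dx":0,"dy":0,"dz":0,"ax":0,"ay":0,"az":0},{"dx":0,"dy":0,"dz":0,"ax":0,"ay":0,"az":0},{"dx":0,"dy":0,"dz":0,"ax":0,"ay":0,"az":0},{"dx":0,"dy":0,"dz":0,"ax":0,"ay":0,"az":0}]' 1;python3 -m jog '[{"dx":0,"dy":0,"dz":-15,"ax":0,"ay":0,"az":0},{"dx":0,"dy":0,"dz":-35,"ax":0,"ay":0,"az":0},{"dx":0,"dy":0,"dz":-40,"ax":0,"ay":0,"az":0},{"dx":0,"dy":0,"dz":-40,"ax":0,"ay":0,"az":0},{"dx":0,"dy":0,"dz":0,"ax":0,"ay":0,"az":0},{"dx":0,"dy":0,"dz":0,"ax":0,"ay":0,"az":0},{"dx":0,"dy":0,"dz":0,"ax":0,"ay":0,"az":0}]'
python3 - <<'E'
from h import *
w,T=snap("wrist","w10");print((T[:3,3]*1000).round(1))
blobs(w,T,(20,90,165),(38,255,255),.072)
E
python3 -m jog '[{"dx":14.8,"dy":29.8,"dz":-2,"ax":0,"ay":0,"az":0},{"dx":14.8,"dy":29.8,"dz":-2,"ax":0,"ay":0,"az":0},{"dx":14.8,"dy":29.8,"dz":-2,"ax":0,"ay":0,"az":0},{"dx":14.8,"dy":29.8,"dz":-2,"ax":0,"ay":0,"az":0},{"dx":14.8,"dy":29.8,"dz":-2,"ax":0,"ay":0,"az":0},{"dx":14.8,"dy":29.8,"dz":-2,"ax":0,"ay":0,"az":0},{"dx":14.8,"dy":29.8,"dz":-2,"ax":0,"ay":0,"az":0},{"dx":14.8,"dy":29.8,"dz":-2,"ax":0,"ay":0,"az":0},{"dx":0,"dy":0,"dz":0,"ax":0,"ay":0,"az":-7},{"dx":0,"dy":0,"dz":0,"ax":0,"ay":0,"az":-7},{"dx":0,"dy":0,"dz":0,"ax":0,"ay":0,"az":-7},{"dx":0,"dy":0,"dz":0,"ax":0,"ay":0,"az":-7},{"dx":0,"dy":0,"dz":0,"ax":0,"ay":0,"az":-7},{"dx":0,"dy":0,"dz":0,"ax":0,"ay":0,"az":0},{"dx":0,"dy":0,"dz":0,"ax":0,"ay":0,"az":0},{"dx":0,"dy":0,"dz":0,"ax":0,"ay":0,"az":0}]'
python3 - <<'E'
from h import *
w,T=snap("wrist","w11");print((T[:3,3]*1000).round(1),yaw(T))
E
```

```text
time: 16.27
tool_pos: [0.5121, -0.0444, 0.2222]
tcp_rot: [-3.117, 0.389, 0.0]
wrist_force: [0.1, 0.1, 0.2]
width: 0.999
grip_force: 0.0
time: 16.85
tool_pos: [0.512, -0.0444, 0.3523]
tcp_rot: [-3.117, 0.389, -0.001]
wrist_force: [-0.7, 0.2, -0.5]
width: 1.002
grip_force: 0.0
[512.  -44.4 352.3]
[321. 196.] 3729.5 (array([512.5, -45. ], dtype=float32), array([68.6, 42.9], dtype=float32), np.float32(-14.3))
[131.  19.] 3249.0 (array([730.2,  78.8], dtype=float32), array([131.6,  48.3], dtype=float32), np.float32(-89.1))
time: 18.23
tool_pos: [0.568, -0.3044, 0.3666]
tcp_rot: [-3.089, -0.561, 0.003]
wrist_force: [-0.6, -0.2, -0.0]
width: 0.999
grip_force: 0.0
[ 568.  -304.4  366.6] 20.59185857142444
```

View pics/w11.png

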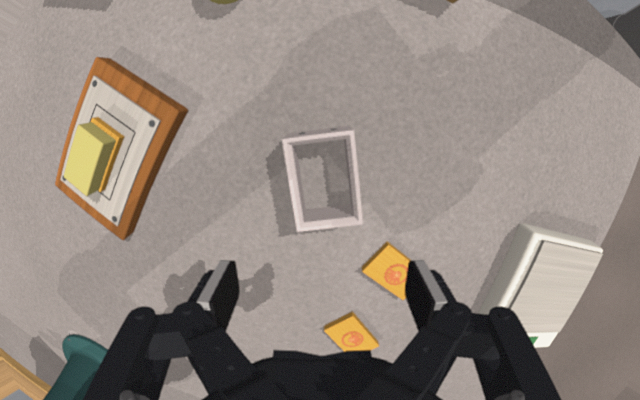

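The blank landed within 1 mm of the die. The frame's top rim has its outer corners at about (283,140), (353,130), (362,221) and (297,231); a decoy die lies at (388,270), clear of the grip.

```bash
cat > fr.py <<'E'
from h import *
import sys
def rim(n,thr=165,box=(150,500,60,330)):
    w,T=load(n);g=w["img"].min(2);m=(g>thr).astype(np.uint8);mm=np.zeros_like(m);x0,x1,y0,y1=box;mm[y0:y1,x0:x1]=m[y0:y1,x0:x1]
    mm=cv2.morphologyEx(mm,cv2.MORPH_CLOSE,np.ones((3,3),np.uint8))
    k=max(cv2.findContours(mm,0,1)[0],key=lambda k:cv2.contourArea(cv2.convexHull(k)));return w,T,cv2.convexHull(k)[:,0]
if __name__=="__main__":
    for thr in (150,165,180):
        w,T,k=rim(sys.argv[1],thr);print(thr,cv2.approxPolyDP(k.reshape(-1,1,2),5,True).reshape(-1,2).tolist(),rect(w,T,k,.046))
E
python3 fr.py w11
python3 - <<'E'
from h import *
w,T=load("w11")
P=np.array([plane(*ray(w,*q,T),.046)[:2]*1000 for q in((283,140),(353,130),(362,221),(297,231))]);print(P.round(1),P.mean(0),rect(w,T,np.array([(283,140),(353,130),(362,221),(297,231)]),.046))
E
```

```text
150 [[499, 139], [499, 244], [470, 306], [415, 329], [228, 329], [150, 305], [150, 271], [281, 139], [353, 129]] (array([ 500.4, -318.9], dtype=float32), array([441.6, 246.4], dtype=float32), np.float32(-69.3))
165 [[353, 130], [363, 223], [297, 231], [282, 139]] (array([ 570.7, -306.3], dtype=float32), array([97.6, 70.1], dtype=float32), np.float32(27.9))
180 [[353, 131], [362, 222], [298, 231], [283, 139]] (array([ 570.7, -305.4], dtype=float32), array([95.8, 67.9], dtype=float32), np.float32(27.7))
[[ 596.8 -254.5]
 [ 628.8 -312.9]
 [ 546.8 -356.3]
 [ 512.9 -297.8]] [ 571.3143491  -305.37530455] (array([ 570.8, -305.3], dtype=float32), array([95.4, 67.5], dtype=float32), np.float32(27.9))
```

```bash
python3 -m jog '[{"dx":1,"dy":1.5,"dz":25,"ax":0,"ay":0,"az":-3.6},{"dx":0,"dy":0,"dz":30,"ax":0,"ay":0,"az":-3.6},{"dx":0,"dy":0,"dz":30,"ax":0,"ay":0,"az":0},{"dx":0,"dy":0,"dz":15,"ax":0,"ay":0,"az":0},{"dx":0,"dy":0,"dz":0,"ax":0,"ay":0,"az":0},{"dx":0,"dy":0,"dz":0,"ax":0,"ay":0,"az":0},{"dx":0,"dy":0,"dz":0,"ax":0,"ay":0,"az":0}]'
python3 - <<'E'
from h import *
snap("wrist","w12")
from fr import rim
A=rim("w11",175)
for t in(165,180,190):
    B=rim("w12",t,(200,440,60,330));print(t,rect(B[0],B[1],B[2],.046))
B=rim("w12",180,(200,440,60,330))
srt=lambda k:(lambda b:sorted(map(tuple,b[np.argsort(b[:,1])][:2]))+sorted(map(tuple,b[np.argsort(b[:,1])][2:])))(cv2.approxPolyDP(k.reshape(-1,1,2),6,True).reshape(-1,2).astype(float))
print(srt(B[2]))
for p,q in zip(srt(A[2]),srt(B[2])):
    X,e=tri(ray(A[0],*p,A[1]),ray(B[0],*q,B[1]));print((X*1000).round(1),round(e*1000,1))
goto(569.6,-305.5,190,27.8)
E
```

```text
time: 18.87
tool_pos: [0.5704, -0.306, 0.2697]
tcp_rot: [3.047, 0.758, 0.002]
wrist_force: [-0.3, 1.3, 0.1]
width: 0.998
grip_force: 0.0
165 (array([ 568.8, -308.5], dtype=float32), array([102.8,  72.4], dtype=float32), np.float32(27.8))
180 (array([ 570.8, -305.5], dtype=float32), array([96. , 68.4], dtype=float32), np.float32(27.9))
190 (array([ 570.6, -305.7], dtype=float32), array([95.6, 68.1], dtype=float32), np.float32(27.8))
[(np.float64(267.0), np.float64(156.0)), (np.float64(372.0), np.float64(156.0)), (np.float64(276.0), np.float64(283.0)), (np.float64(365.0), np.float64(283.0))]
[ 598.9 -254.3   53.1] 0.4
[ 627.8 -313.9   40.9] 0.2
[ 513.9 -298.6   47.4] 0.1
[ 546.  -356.2   49.6] 0.0
shift [-0.8 -1.3 80.4] az 0.1 now [ 570.6 -306.1  270.4] 27.9 tilt 0.2
```

```bash
python3 -m jog '[{"dx":-0.5,"dy":-1,"dz":25,"ax":0,"ay":0,"az":0},{"dx":0,"dy":0,"dz":25,"ax":0,"ay":0,"az":0},{"dx":0,"dy":0,"dz":20,"ax":0,"ay":0,"az":0},{"dx":0,"dy":0,"dz":15,"ax":0,"ay":0,"az":0},{"dx":0,"dy":0,"dz":7,"ax":0,"ay":0,"az":0},{"dx":0,"dy":0,"dz":0,"ax":0,"ay":0,"az":0},{"dx":0,"dy":0,"dz":0,"ax":0,"ay":0,"az":0}]' && python3 -m jog '[{"dx":0,"dy":0,"dz":0,"ax":0,"ay":0,"az":0},{"dx":0,"dy":0,"dz":0,"ax":0,"ay":0,"az":0},{"dx":0,"dy":0,"dz":0,"ax":0,"ay":0,"az":0},{"dx":0,"dy":0,"dz":0,"ax":0,"ay":0,"az":0},{"dx":0,"dy":0,"dz":0,"ax":0,"ay":0,"az":0},{"dx":0,"dy":0,"dz":0,"ax":0,"ay":0,"az":0},{"dx":0,"dy":0,"dz":0,"ax":0,"ay":0,"az":0},{"dx":0,"dy":0,"dz":0,"ax":0,"ay":0,"az":0},{"dx":0,"dy":0,"dz":0,"ax":0,"ay":0,"az":0}]' 0 50; python3 -c "
from h import *
goto(569.6,-305.5,178,28)"
```

```text
time: 19.5
tool_pos: [0.5695, -0.3054, 0.1777]
tcp_rot: [3.047, 0.759, 0.002]
wrist_force: [0.1, 0.7, 0.5]
width: 1.004
grip_force: 0.0
time: 20.25
tool_pos: [0.57, -0.3057, 0.1787]
tcp_rot: [3.046, 0.758, 0.005]
wrist_force: [-1.0, 0.0, 6.5]
width: 0.792
grip_force: 57.9
shift [-0.3 -0.3  0.7] az -0.0 now [ 570.  -305.7  178.7] 28.0 tilt 0.23
```

```bash
python3 -m jog '[{"dx":0,"dy":0,"dz":-15,"ax":0,"ay":0,"az":0},{"dx":0,"dy":0,"dz":-35,"ax":0,"ay":0,"az":0},{"dx":0,"dy":0,"dz":-40,"ax":0,"ay":0,"az":0},{"dx":0,"dy":0,"dz":-40,"ax":0,"ay":0,"az":0},{"dx":9,"dy":-32.2,"dz":0,"ax":0,"ay":0,"az":0},{"dx":9,"dy":-32.2,"dz":0,"ax":0,"ay":0,"az":0},{"dx":9,"dy":-32.2,"dz":0,"ax":0,"ay":0,"az":0},{"dx":9,"dy":-32.2,"dz":0,"ax":0,"ay":0,"az":0},{"dx":9,"dy":-32.2,"dz":0,"ax":0,"ay":0,"az":0},{"dx":9,"dy":-32.2,"dz":0,"ax":0,"ay":0,"az":0},{"dx":9,"dy":-32.2,"dz":0,"ax":0,"ay":0,"az":0},{"dx":9,"dy":-32.2,"dz":0,"ax":0,"ay":0,"az":0}]' && python3 -m jog '[{"dx":0,"dy":0,"dz":0,"ax":0,"ay":0,"az":7},{"dx":0,"dy":0,"dz":0,"ax":0,"ay":0,"az":7},{"dx":0,"dy":0,"dz":0,"ax":0,"ay":0,"az":7},{"dx":0,"dy":0,"dz":0,"ax":0,"ay":0,"az":7},{"dx":0,"dy":0,"dz":0,"ax":0,"ay":0,"az":7},{"dx":0,"dy":0,"dz":0,"ax":0,"ay":0,"az":7},{"dx":0,"dy":0,"dz":0,"ax":0,"ay":0,"az":0.2},{"dx":0,"dy":0,"dz":0,"ax":0,"ay":0,"az":0},{"dx":0,"dy":0,"dz":0,"ax":0,"ay":0,"az":0},{"dx":0,"dy":0,"dz":0,"ax":0,"ay":0,"az":0}]'
python3 - <<'E'
from h import *
snap("wrist","w13");goto(512.2,-44.3,212,-14.2)
E
```

```text
time: 21.25
tool_pos: [0.5105, -0.0422, 0.306]
tcp_rot: [-3.048, -0.758, 0.001]
wrist_force: [1.4, 0.1, -1.6]
width: 0.788
grip_force: 57.4
time: 22.08
tool_pos: [0.5115, -0.0437, 0.3062]
tcp_rot: [-3.118, 0.386, 0.0]
wrist_force: [0.5, 0.0, -1.4]
width: 0.788
grip_force: 57.5
shift [ 0.8  0.4 94.2] az 0.0 now [511.6 -43.7 306.2] -14.2 tilt 0.0
```

View pics/w13.png

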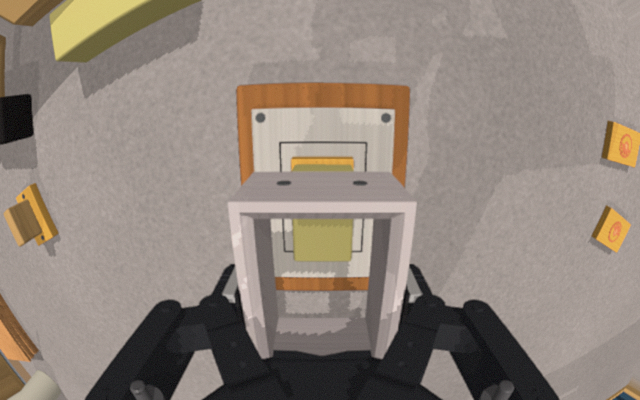

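The frame hangs level and square, its near top edge at row 203 from (230) to (415), its lower front edge at row 172, with the die and blank seen through it.

Run:
```python
from h import *
w,T=load("w13")
for u,v,d in((230,203,.1327),(415,203,.1327),(251,172,.1787),(397,172,.1787)):
    print(((plane(*ray(w,u,v,T),T[2,3]-d)-T[:3,3])@T[:3,:3]*1000)[:2].round(1))
```

```text
[ 48.7 -32.5]
[48.6 34.3]
[ 48.9 -34.8]
[48.9 38.4]
```

```bash
python3 -m jog '[{"dx":0.7,"dy":0.4,"dz":20,"ax":0,"ay":0,"az":0},{"dx":0,"dy":0,"dz":15,"ax":0,"ay":0,"az":0},{"dx":0,"dy":0,"dz":10,"ax":0,"ay":0,"az":0},{"dx":0,"dy":0,"dz":8,"ax":0,"ay":0,"az":0},{"dx":0,"dy":0,"dz":5,"ax":0,"ay":0,"az":0},{"dx":0,"dy":0,"dz":5,"ax":0,"ay":0,"az":0},{"dx":0,"dy":0,"dz":5,"ax":0,"ay":0,"az":0},{"dx":0,"dy":0,"dz":5,"ax":0,"ay":0,"az":0},{"dx":0,"dy":0,"dz":0,"ax":0,"ay":0,"az":0},{"dx":0,"dy":0,"dz":0,"ax":0,"ay":0,"az":0},{"dx":0,"dy":0,"dz":0,"ax":0,"ay":0,"az":0}]'; python3 -c "
from h import *
goto(512.2,-44.3,212.7,-14.2)"
```

```text
time: 23.05
tool_pos: [0.5125, -0.0443, 0.2337]
tcp_rot: [3.117, -0.389, 0.001]
wrist_force: [-0.3, -1.5, -2.1]
width: 0.792
grip_force: 57.6
shift [-0.3  0.1 21. ] az -0.0 now [512.5 -44.3 233.7] -14.2 tilt 0.04
```

No contact. I'll go on down.

```bash
python3 -m jog '[{"dx":0,"dy":0,"dz":3,"ax":0,"ay":0,"az":0},{"dx":0,"dy":0,"dz":3,"ax":0,"ay":0,"az":0},{"dx":0,"dy":0,"dz":3,"ax":0,"ay":0,"az":0},{"dx":0,"dy":0,"dz":2,"ax":0,"ay":0,"az":0},{"dx":0,"dy":0,"dz":0,"ax":0,"ay":0,"az":0},{"dx":0,"dy":0,"dz":0,"ax":0,"ay":0,"az":0}]'; python3 -m jog '[{"dx":0,"dy":0,"dz":2,"ax":0,"ay":0,"az":0},{"dx":0,"dy":0,"dz":2,"ax":0,"ay":0,"az":0},{"dx":0,"dy":0,"dz":2,"ax":0,"ay":0,"az":0},{"dx":0,"dy":0,"dz":0,"ax":0,"ay":0,"az":0},{"dx":0,"dy":0,"dz":0,"ax":0,"ay":0,"az":0}]'
```

```text
time: 23.55
tool_pos: [0.5121, -0.0442, 0.222]
tcp_rot: [-3.117, 0.389, 0.001]
wrist_force: [0.6, -1.0, -2.6]
width: 0.79
grip_force: 57.6
time: 23.97
tool_pos: [0.5121, -0.0442, 0.216]
tcp_rot: [-3.117, 0.389, 0.001]
wrist_force: [-0.1, 0.4, -2.5]
width: 0.786
grip_force: 57.6
```

```bash
python3 -m jog '[{"dx":0,"dy":0,"dz":1,"ax":0,"ay":0,"az":0},{"dx":0,"dy":0,"dz":1,"ax":0,"ay":0,"az":0},{"dx":0,"dy":0,"dz":0,"ax":0,"ay":0,"az":0},{"dx":0,"dy":0,"dz":0,"ax":0,"ay":0,"az":0}]'; python3 -m jog '[{"dx":0,"dy":0,"dz":1,"ax":0,"ay":0,"az":0},{"dx":0,"dy":0,"dz":0,"ax":0,"ay":0,"az":0},{"dx":0,"dy":0,"dz":0,"ax":0,"ay":0,"az":0}]';python3 -m jog '[{"dx":0,"dy":0,"dz":0.7,"ax":0,"ay":0,"az":0},{"dx":0,"dy":0,"dz":0,"ax":0,"ay":0,"az":0},{"dx":0,"dy":0,"dz":0,"ax":0,"ay":0,"az":0}]'
```

```text
time: 24.3
tool_pos: [0.5122, -0.0443, 0.2142]
tcp_rot: [3.117, -0.389, -0.0]
wrist_force: [-0.4, -0.4, -1.3]
width: 0.792
grip_force: 57.6
time: 24.55
tool_pos: [0.5122, -0.0442, 0.2132]
tcp_rot: [-3.117, 0.389, 0.0]
wrist_force: [0.0, -0.2, -1.4]
width: 0.788
grip_force: 57.6
time: 24.8
tool_pos: [0.5123, -0.0443, 0.2128]
tcp_rot: [3.117, -0.389, 0.0]
wrist_force: [-0.4, 0.8, -0.2]
width: 0.789
grip_force: 57.5
```

```bash
python3 -m jog '[{"dx":0,"dy":0,"dz":0.7,"ax":0,"ay":0,"az":0},{"dx":0,"dy":0,"dz":0,"ax":0,"ay":0,"az":0},{"dx":0,"dy":0,"dz":0,"ax":0,"ay":0,"az":0}]'
```

```text
time: 25.05
tool_pos: [0.5124, -0.0442, 0.2127]
tcp_rot: [3.117, -0.389, 0.0]
wrist_force: [-3.0, 1.1, 5.9]
width: 0.785
grip_force: 58.2
```

```bash
python3 -m jog '[{"dx":0,"dy":0,"dz":0,"ax":0,"ay":0,"az":0},{"dx":0,"dy":0,"dz":0,"ax":0,"ay":0,"az":0},{"dx":0,"dy":0,"dz":0,"ax":0,"ay":0,"az":0},{"dx":0,"dy":0,"dz":0,"ax":0,"ay":0,"az":0},{"dx":0,"dy":0,"dz":0,"ax":0,"ay":0,"az":0},{"dx":0,"dy":0,"dz":0,"ax":0,"ay":0,"az":0}]' 1;python3 -m jog '[{"dx":0,"dy":0,"dz":-15,"ax":0,"ay":0,"az":0},{"dx":0,"dy":0,"dz":-35,"ax":0,"ay":0,"az":0},{"dx":0,"dy":0,"dz":-40,"ax":0,"ay":0,"az":0},{"dx":0,"dy":0,"dz":-40,"ax":0,"ay":0,"az":0},{"dx":0,"dy":0,"dz":-10,"ax":0,"ay":0,"az":0},{"dx":0,"dy":0,"dz":0,"ax":0,"ay":0,"az":0},{"dx":0,"dy":0,"dz":0,"ax":0,"ay":0,"az":0},{"dx":0,"dy":0,"dz":0,"ax":0,"ay":0,"az":0}]'
python3 - <<'E'
from h import *
w,T=snap("wrist","w14");print((T[:3,3]*1000).round(1))
from fr import rim
for t in(170,180,190):
  w,T,k=rim("w14",t,(240,400,100,280));print(t,rect(w,T,k,.080))
blobs(w,T,(20,90,100),(38,255,255),.072)
E
python3 -m jog '[{"dx":0,"dy":0,"dz":0,"ax":0,"ay":0,"az":-7},{"dx":0,"dy":0,"dz":0,"ax":0,"ay":0,"az":-7},{"dx":0,"dy":0,"dz":0,"ax":0,"ay":0,"az":-7},{"dx":0,"dy":0,"dz":0,"ax":0,"ay":0,"az":-7},{"dx":0,"dy":0,"dz":0,"ax":0,"ay":0,"az":-7},{"dx":0,"dy":0,"dz":0,"ax":0,"ay":0,"az":-7},{"dx":22.9,"dy":-29.6,"dz":0,"ax":0,"ay":0,"az":0},{"dx":22.9,"dy":-29.6,"dz":0,"ax":0,"ay":0,"az":0},{"dx":22.9,"dy":-29.6,"dz":0,"ax":0,"ay":0,"az":0},{"dx":22.9,"dy":-29.6,"dz":0,"ax":0,"ay":0,"az":0},{"dx":22.9,"dy":-29.6,"dz":0,"ax":0,"ay":0,"az":0},{"dx":22.9,"dy":-29.6,"dz":0,"ax":0,"ay":0,"az":0},{"dx":22.9,"dy":-29.6,"dz":0,"ax":0,"ay":0,"az":0},{"dx":22.9,"dy":-29.6,"dz":0,"ax":0,"ay":0,"az":0},{"dx":22.9,"dy":-29.6,"dz":0,"ax":0,"ay":0,"az":0},{"dx":22.9,"dy":-29.6,"dz":0,"ax":0,"ay":0,"az":0},{"dx":0,"dy":0,"dz":0,"ax":0,"ay":0,"az":0},{"dx":0,"dy":0,"dz":0,"ax":0,"ay":0,"az":0},{"dx":0,"dy":0,"dz":0,"ax":0,"ay":0,"az":0}]'
python3 - <<'E'
from h import *
w,T=snap("wrist","w15");print((T[:3,3]*1000).round(1),yaw(T))
a=cv2.imread("pics/w14.png")[80:290,200:440];b=cv2.imread("pics/w15.png")[:300,140:520]
o=np.zeros((300,620,3),np.uint8);o[:210,:240]=a;o[:,240:]=b;cv2.imwrite("pics/m15.png",o)
E
```

```text
time: 25.55
tool_pos: [0.5123, -0.0443, 0.2118]
tcp_rot: [-3.117, 0.389, -0.0]
wrist_force: [0.2, 0.3, -0.4]
width: 0.997
grip_force: 0.0
time: 26.22
tool_pos: [0.5114, -0.0441, 0.35]
tcp_rot: [-3.117, 0.389, 0.005]
wrist_force: [-1.0, 0.5, 0.1]
width: 0.997
grip_force: 0.0
[511.4 -44.1 350. ]
170 (array([526.3, -48.9], dtype=float32), array([124.7,  93.2], dtype=float32), np.float32(-14.2))
180 (array([527.2, -44.5], dtype=float32), array([124.5,  83.8], dtype=float32), np.float32(-14.4))
190 (array([513.5, -42.2], dtype=float32), array([96.3, 75.2], dtype=float32), np.float32(-14.1))
[322. 194.] 4110.0 (array([514.1, -45.4], dtype=float32), array([73.1, 43.4], dtype=float32), np.float32(-14.2))
[141.  22.] 5193.5 (array([706.4,  79.5], dtype=float32), array([156.6,  61.5], dtype=float32), np.float32(62.9))
time: 27.85
tool_pos: [0.5763, 0.324, 0.3492]
tcp_rot: [3.048, 0.755, -0.007]
wrist_force: [-0.7, -0.4, -0.4]
width: 1.0
grip_force: 0.0
[576.3 324.  349.2] 27.809495741965186
```

View pics/m15.png

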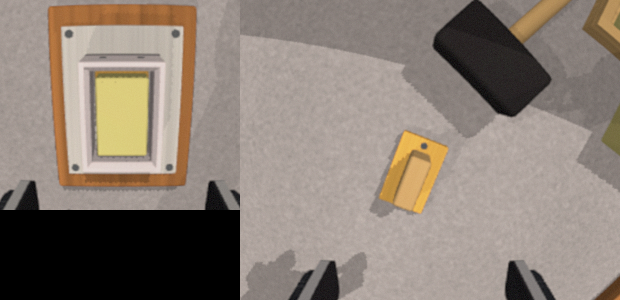

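Left: the frame stands square around the blank on the bed. Right (add −100 to columns): the top die's plate is centred near (313,172) with the handle upright, and the mallet head is at (392,57).

```bash
cat > td.py <<'E'
from h import *
import sys
def f(n,plane_z=.014,lo=(8,100,90),hi=(28,255,255),box=(230,420,80,260)):
    w,T=load(n);hs=cv2.cvtColor(w["img"],cv2.COLOR_RGB2HSV);m=cv2.inRange(hs,lo,hi);x0,x1,y0,y1=box;q=np.zeros_like(m);q[y0:y1,x0:x1]=m[y0:y1,x0:x1]
    q=cv2.morphologyEx(q,cv2.MORPH_OPEN,np.ones((3,3),np.uint8))
    k=cv2.convexHull(max(cv2.findContours(q,0,1)[0],key=cv2.contourArea))[:,0];return w,T,hs,k
if __name__=="__main__":
    w,T,hs,k=f(sys.argv[1]);print(cv2.approxPolyDP(k.reshape(-1,1,2),4,True).reshape(-1,2).tolist(),rect(w,T,k,.014))
    # handle: lower saturation than the plate
    c=k.mean(0).astype(int);print([hs[v,c[0]].tolist() for v in range(c[1]-40,c[1]+40,8)])
E
python3 td.py w15
```

```text
[[304, 131], [347, 147], [321, 212], [279, 198]] (array([578.6, 335.1], dtype=float32), array([78.1, 48. ], dtype=float32), np.float32(6.1))
[[10, 23, 167], [20, 163, 235], [20, 162, 237], [19, 162, 198], [18, 125, 181], [17, 125, 219], [18, 124, 222], [17, 127, 219], [17, 125, 220], [18, 126, 218]]
```

```bash
python3 -m jog '[{"dx":6,"dy":-9,"dz":0,"ax":0,"ay":0,"az":7},{"dx":0,"dy":0,"dz":20,"ax":0,"ay":0,"az":7},{"dx":0,"dy":0,"dz":30,"ax":0,"ay":0,"az":7},{"dx":0,"dy":0,"dz":15,"ax":0,"ay":0,"az":0.7},{"dx":0,"dy":0,"dz":0,"ax":0,"ay":0,"az":0},{"dx":0,"dy":0,"dz":0,"ax":0,"ay":0,"az":0},{"dx":0,"dy":0,"dz":0,"ax":0,"ay":0,"az":0}]'
python3 - <<'E'
from h import *
snap("wrist","w16")
from td import f
for n in("w15","w16"):
    w,T,hs,k=f(n,box=(230,420,80,300));print("plate",rect(w,T,k,.014))
    m=cv2.inRange(hs,(14,105,190),(20,140,255));k=cv2.convexHull(max(cv2.findContours(m[:300,230:420],0,1)[0],key=cv2.contourArea))[:,0]+[230,0]
    print("handle",rect(w,T,k,.054),rect(w,T,k,.049),cv2.approxPolyDP(k.reshape(-1,1,2),4,True).reshape(-1,2).tolist())
goto(578,335,190,6.1)
E
```

```text
time: 28.48
tool_pos: [0.5787, 0.3343, 0.288]
tcp_rot: [-3.137, -0.165, -0.002]
wrist_force: [0.9, 0.1, 1.3]
width: 0.999
grip_force: 0.0
plate (array([578.6, 335.1], dtype=float32), array([78.1, 48. ], dtype=float32), np.float32(6.1))
handle (array([579.3, 334.6], dtype=float32), array([47.7, 17.7], dtype=float32), np.float32(6.6)) (array([578., 334.], dtype=float32), array([48.6, 18.1], dtype=float32), np.float32(6.6)) [[315, 157], [330, 165], [308, 209], [295, 201]]
plate (array([576.3, 334.8], dtype=float32), array([84. , 47.8], dtype=float32), np.float32(6.2))
handle (array([579.3, 334.4], dtype=float32), array([47.8, 17.5], dtype=float32), np.float32(6.4)) (array([577.3, 334.2], dtype=float32), array([49. , 17.9], dtype=float32), np.float32(6.4)) [[332, 188], [332, 247], [310, 248], [308, 189]]
shift [-1.1 -0.3 98.8] az -0.1 now [578.9 334.7 288.8] 6.0 tilt 0.16
```

```bash
python3 -m jog '[{"dx":-0.7,"dy":0,"dz":25,"ax":0,"ay":0,"az":0},{"dx":0,"dy":0,"dz":25,"ax":0,"ay":0,"az":0},{"dx":0,"dy":0,"dz":20,"ax":0,"ay":0,"az":0},{"dx":0,"dy":0,"dz":15,"ax":0,"ay":0,"az":0},{"dx":0,"dy":0,"dz":8,"ax":0,"ay":0,"az":0},{"dx":0,"dy":0,"dz":0,"ax":0,"ay":0,"az":0},{"dx":0,"dy":0,"dz":0,"ax":0,"ay":0,"az":0},{"dx":0,"dy":0,"dz":0,"ax":0,"ay":0,"az":0}]' && python3 -m jog '[{"dx":0,"dy":0,"dz":0,"ax":0,"ay":0,"az":0},{"dx":0,"dy":0,"dz":0,"ax":0,"ay":0,"az":0},{"dx":0,"dy":0,"dz":0,"ax":0,"ay":0,"az":0},{"dx":0,"dy":0,"dz":0,"ax":0,"ay":0,"az":0},{"dx":0,"dy":0,"dz":0,"ax":0,"ay":0,"az":0},{"dx":0,"dy":0,"dz":0,"ax":0,"ay":0,"az":0},{"dx":0,"dy":0,"dz":0,"ax":0,"ay":0,"az":0},{"dx":0,"dy":0,"dz":0,"ax":0,"ay":0,"az":0},{"dx":0,"dy":0,"dz":0,"ax":0,"ay":0,"az":0},{"dx":0,"dy":0,"dz":0,"ax":0,"ay":0,"az":0},{"dx":0,"dy":0,"dz":0,"ax":0,"ay":0,"az":0},{"dx":0,"dy":0,"dz":0,"ax":0,"ay":0,"az":0}]' 0 60; python3 -c "
from h import *
goto(512.3,-44.3,330,-14.2)"
```

```text
time: 29.2
tool_pos: [0.5783, 0.3355, 0.1957]
tcp_rot: [-3.136, -0.166, -0.004]
wrist_force: [0.4, 0.6, 0.1]
width: 1.0
grip_force: 0.0
time: 30.2
tool_pos: [0.5775, 0.3352, 0.1942]
tcp_rot: [-3.137, -0.166, -0.0]
wrist_force: [-0.3, 0.9, 3.8]
width: 0.223
grip_force: 59.4
shift [-104.9  370.4 -135.9] az 20.3 now [577.5 335.2 194.2] 6.1 tilt 0.03
```

```bash
python3 -m jog '[{"dx":0,"dy":0,"dz":-15,"ax":0,"ay":0,"az":0},{"dx":0,"dy":0,"dz":-35,"ax":0,"ay":0,"az":0},{"dx":0,"dy":0,"dz":-40,"ax":0,"ay":0,"az":0},{"dx":0,"dy":0,"dz":-40,"ax":0,"ay":0,"az":0},{"dx":-10.5,"dy":37,"dz":0,"ax":0,"ay":0,"az":0},{"dx":-10.5,"dy":37,"dz":0,"ax":0,"ay":0,"az":0},{"dx":-10.5,"dy":37,"dz":0,"ax":0,"ay":0,"az":0},{"dx":-10.5,"dy":37,"dz":0,"ax":0,"ay":0,"az":0},{"dx":-10.5,"dy":37,"dz":0,"ax":0,"ay":0,"az":0},{"dx":-10.5,"dy":37,"dz":0,"ax":0,"ay":0,"az":0},{"dx":-10.5,"dy":37,"dz":0,"ax":0,"ay":0,"az":0},{"dx":-10.5,"dy":37,"dz":0,"ax":0,"ay":0,"az":0},{"dx":-10.5,"dy":37,"dz":0,"ax":0,"ay":0,"az":0},{"dx":-10.5,"dy":37,"dz":0,"ax":0,"ay":0,"az":0},{"dx":0,"dy":0,"dz":0,"ax":0,"ay":0,"az":7},{"dx":0,"dy":0,"dz":0,"ax":0,"ay":0,"az":7},{"dx":0,"dy":0,"dz":0,"ax":0,"ay":0,"az":6.3},{"dx":0,"dy":0,"dz":0,"ax":0,"ay":0,"az":0},{"dx":0,"dy":0,"dz":0,"ax":0,"ay":0,"az":0},{"dx":0,"dy":0,"dz":0,"ax":0,"ay":0,"az":0}]'
python3 - <<'E'
from h import *
snap("wrist","w17");snap("scene","s17");goto(512.3,-44.3,232.5,-14.2)
E
```

```text
time: 31.87
tool_pos: [0.5117, -0.0439, 0.3236]
tcp_rot: [3.118, -0.385, -0.002]
wrist_force: [0.1, -0.1, -3.6]
width: 0.225
grip_force: 60.8
shift [ 0.6  0.4 91.2] az 0.1 now [511.9 -43.8 323.7] -14.1 tilt 0.03
```

View pics/w17.png

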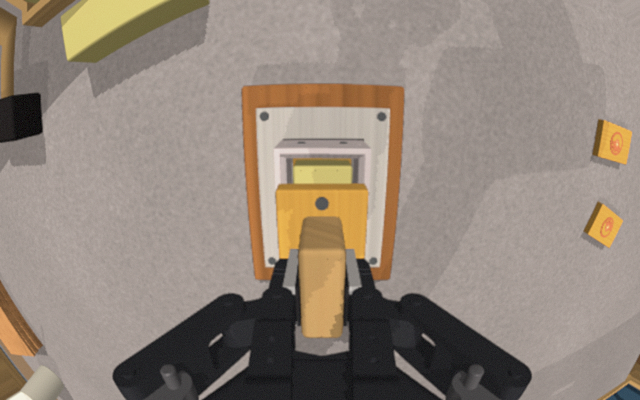

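The top die hangs square: plate front edge at row ~186 from (277) to (367), handle at (322,280); the frame's rim front edge is at row ~149 from (276) to (369).

Run:
```python
from h import *
w,T=load("w17")
f=lambda u,v,z:((plane(*ray(w,u,v,T),z)-T[:3,3])@T[:3,:3]*1000)[:2].round(1)
z=T[2,3]
print("plate top edge",f(277,189,z-.1802),f(367,189,z-.1802),"bottom edge",f(277,184.5,z-.1942),f(367,184.5,z-.1942))
print("rim",f(276,149,.080),f(369,149,.080))
g=w["img"].astype(int);print([ (v,g[v,300].tolist()) for v in range(180,194)]);print([(v,g[v,340].tolist()) for v in range(136,156)])
```

```text
plate top edge [ 39.5 -22.2] [39.4 23.6] bottom edge [ 37.9 -24.2] [37.8 25.7]
rim [ 49.6 -31.4] [49.6 33.7]
[(180, [221, 206, 126]), (181, [223, 210, 129]), (182, [223, 207, 127]), (183, [198, 173, 99]), (184, [173, 135, 68]), (185, [162, 121, 55]), (186, [162, 120, 54]), (187, [164, 123, 54]), (188, [169, 126, 55]), (189, [188, 140, 65]), (190, [206, 150, 64]), (191, [222, 167, 77]), (192, [220, 165, 73]), (193, [218, 165, 73])]
[(136, [187, 177, 168]), (137, [173, 167, 157]), (138, [143, 137, 129]), (139, [112, 104, 103]), (140, [137, 125, 123]), (141, [136, 126, 123]), (142, [115, 107, 105]), (143, [123, 112, 111]), (144, [150, 138, 135]), (145, [160, 148, 146]), (146, [154, 144, 141]), (147, [163, 150, 147]), (148, [190, 175, 172]), (149, [214, 199, 194]), (150, [216, 200, 196]), (151, [215, 199, 197]), (152, [214, 196, 192]), (153, [201, 186, 183]), (154, [164, 151, 149]), (155, [135, 126, 123])]
```

```bash
python3 -m jog '[{"dx":1,"dy":0.4,"dz":15,"ax":0,"ay":0,"az":0},{"dx":0,"dy":0,"dz":15,"ax":0,"ay":0,"az":0},{"dx":0,"dy":0,"dz":10,"ax":0,"ay":0,"az":0},{"dx":0,"dy":0,"dz":5,"ax":0,"ay":0,"az":0},{"dx":0,"dy":0,"dz":0,"ax":0,"ay":0,"az":0},{"dx":0,"dy":0,"dz":0,"ax":0,"ay":0,"az":0},{"dx":0,"dy":0,"dz":0,"ax":0,"ay":0,"az":0}]' ;python3 -m jog '[{"dx":0,"dy":0,"dz":2,"ax":0,"ay":0,"az":0},{"dx":0,"dy":0,"dz":2,"ax":0,"ay":0,"az":0},{"dx":0,"dy":0,"dz":1,"ax":0,"ay":0,"az":0},{"dx":0,"dy":0,"dz":0,"ax":0,"ay":0,"az":0},{"dx":0,"dy":0,"dz":0,"ax":0,"ay":0,"az":0}]';python3 -m jog '[{"dx":0,"dy":0,"dz":1,"ax":0,"ay":0,"az":0},{"dx":0,"dy":0,"dz":1,"ax":0,"ay":0,"az":0},{"dx":0,"dy":0,"dz":1,"ax":0,"ay":0,"az":0},{"dx":0,"dy":0,"dz":0,"ax":0,"ay":0,"az":0},{"dx":0,"dy":0,"dz":0,"ax":0,"ay":0,"az":0}]'
```

```text
time: 32.55
tool_pos: [0.5134, -0.0446, 0.2796]
tcp_rot: [3.117, -0.389, 0.002]
wrist_force: [0.8, -0.3, -4.0]
width: 0.223
grip_force: 60.8
time: 32.97
tool_pos: [0.5129, -0.0446, 0.2739]
tcp_rot: [-3.117, 0.389, 0.0]
wrist_force: [0.9, 0.7, -4.1]
width: 0.229
grip_force: 60.8
time: 33.38
tool_pos: [0.5129, -0.0446, 0.2707]
tcp_rot: [-3.117, 0.389, 0.001]
wrist_force: [-0.5, 1.1, -4.1]
width: 0.229
grip_force: 60.8
```

```bash
python3 -m jog '[{"dx":0,"dy":0,"dz":1,"ax":0,"ay":0,"az":0},{"dx":0,"dy":0,"dz":1,"ax":0,"ay":0,"az":0},{"dx":0,"dy":0,"dz":0,"ax":0,"ay":0,"az":0},{"dx":0,"dy":0,"dz":0,"ax":0,"ay":0,"az":0}]';python3 -m jog '[{"dx":0,"dy":0,"dz":1,"ax":0,"ay":0,"az":0},{"dx":0,"dy":0,"dz":0,"ax":0,"ay":0,"az":0},{"dx":0,"dy":0,"dz":0,"ax":0,"ay":0,"az":0}]';python3 -m jog '[{"dx":0,"dy":0,"dz":0.8,"ax":0,"ay":0,"az":0},{"dx":0,"dy":0,"dz":0,"ax":0,"ay":0,"az":0},{"dx":0,"dy":0,"dz":0,"ax":0,"ay":0,"az":0}]'
```

```text
time: 33.72
tool_pos: [0.5129, -0.0446, 0.2687]
tcp_rot: [-3.117, 0.389, 0.0]
wrist_force: [-0.3, 0.0, -3.6]
width: 0.226
grip_force: 60.8
time: 33.97
tool_pos: [0.5129, -0.0446, 0.2678]
tcp_rot: [-3.117, 0.389, 0.0]
wrist_force: [0.6, 0.4, -4.8]
width: 0.222
grip_force: 60.8
time: 34.22
tool_pos: [0.5129, -0.0446, 0.267]
tcp_rot: [-3.117, 0.389, 0.0]
wrist_force: [0.4, -0.6, -5.5]
width: 0.228
grip_force: 60.8
```

```bash
python3 -m jog '[{"dx":0,"dy":0,"dz":0.7,"ax":0,"ay":0,"az":0},{"dx":0,"dy":0,"dz":0,"ax":0,"ay":0,"az":0},{"dx":0,"dy":0,"dz":0,"ax":0,"ay":0,"az":0}]';python3 -m jog '[{"dx":0,"dy":0,"dz":0.6,"ax":0,"ay":0,"az":0},{"dx":0,"dy":0,"dz":0,"ax":0,"ay":0,"az":0},{"dx":0,"dy":0,"dz":0,"ax":0,"ay":0,"az":0}]'
```

```text
time: 34.47
tool_pos: [0.5129, -0.0446, 0.2663]
tcp_rot: [-3.117, 0.389, 0.0]
wrist_force: [0.2, -0.4, -4.6]
width: 0.227
grip_force: 60.9
time: 34.72
tool_pos: [0.513, -0.0446, 0.2662]
tcp_rot: [3.117, -0.389, 0.0]
wrist_force: [-1.7, 0.3, -0.2]
width: 0.224
grip_force: 61.2
```

Contact is at 266.2 mm, just where the plate should rest on the soap, so I release and back off.

```bash
python3 -m jog '[{"dx":0,"dy":0,"dz":0.3,"ax":0,"ay":0,"az":0},{"dx":0,"dy":0,"dz":0,"ax":0,"ay":0,"az":0},{"dx":0,"dy":0,"dz":0,"ax":0,"ay":0,"az":0}]';python3 -m jog '[{"dx":0,"dy":0,"dz":0,"ax":0,"ay":0,"az":0},{"dx":0,"dy":0,"dz":0,"ax":0,"ay":0,"az":0},{"dx":0,"dy":0,"dz":0,"ax":0,"ay":0,"az":0},{"dx":0,"dy":0,"dz":0,"ax":0,"ay":0,"az":0},{"dx":0,"dy":0,"dz":0,"ax":0,"ay":0,"az":0},{"dx":0,"dy":0,"dz":0,"ax":0,"ay":0,"az":0},{"dx":0,"dy":0,"dz":0,"ax":0,"ay":0,"az":0},{"dx":0,"dy":0,"dz":0,"ax":0,"ay":0,"az":0}]' 1;python3 -m jog '[{"dx":0,"dy":0,"dz":-15,"ax":0,"ay":0,"az":0},{"dx":0,"dy":0,"dz":-35,"ax":0,"ay":0,"az":0},{"dx":0,"dy":0,"dz":-40,"ax":0,"ay":0,"az":0},{"dx":0,"dy":0,"dz":-20,"ax":0,"ay":0,"az":0},{"dx":0,"dy":0,"dz":0,"ax":0,"ay":0,"az":0},{"dx":0,"dy":0,"dz":0,"ax":0,"ay":0,"az":0},{"dx":0,"dy":0,"dz":0,"ax":0,"ay":0,"az":0},{"dx":0,"dy":0,"dz":0,"ax":0,"ay":0,"az":0}]'
python3 - <<'E'
from h import *
w,T=snap("wrist","w18");s,_=snap("side","s18")
a=w["img"][60:300,200:440,::-1];b=cv2.resize(s["img"][120:270,220:380,::-1],(320,300))
o=np.zeros((300,560,3),np.uint8);o[:240,:240]=a;o[:,240:]=b;cv2.imwrite("pics/m18.png",o)
hs=cv2.cvtColor(w["img"],cv2.COLOR_RGB2HSV);m=cv2.inRange(hs,(12,105,190),(20,145,255));k=cv2.convexHull(max(cv2.findContours(m[100:260,270:380],0,1)[0],key=cv2.contourArea))[:,0]+[270,100]
print("handle",rect(w,T,k,.126))
E
```

```text
time: 34.97
tool_pos: [0.513, -0.0446, 0.2661]
tcp_rot: [3.117, -0.389, 0.0]
wrist_force: [-4.1, 0.2, 5.0]
width: 0.225
grip_force: 62.2
time: 35.63
tool_pos: [0.513, -0.0446, 0.2655]
tcp_rot: [3.117, -0.389, 0.0]
wrist_force: [0.3, 0.9, -0.1]
width: 1.003
grip_force: 0.0
time: 36.3
tool_pos: [0.5121, -0.0445, 0.3735]
tcp_rot: [-3.117, 0.389, 0.006]
wrist_force: [0.3, 0.3, 0.7]
width: 1.002
grip_force: 0.0
handle (array([515.1, -46.3], dtype=float32), array([46.6, 16.7], dtype=float32), np.float32(-14.9))
```

View pics/m18.png

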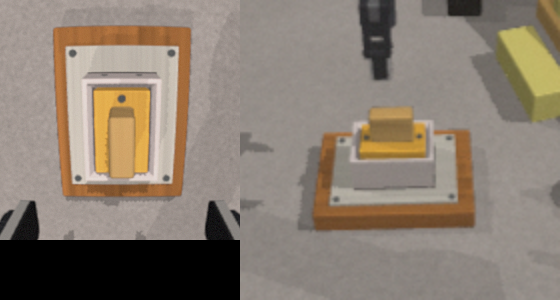

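The frame stands square on the bed with the top die (crop (122,130)) level inside it, handle up. In the side crop, at (390,140), it is sunk below the rim and the gripper is clear.

```bash
python3 -c "
from workcell import bot
print(bot.finish_job())"
```

```text
the job is handed in; nothing more can be done
None
```

The stamping mould is assembled on the block in the required order and handed in at about 36 s; the last pictures show all four parts seated, square and released, but no verdict came back, and I did not measure the round bar, loaf or mallet afterwards (the arm never touched them).

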